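# Hang the desk caddy on the empty rack

## Robot

A 6-joint arm with a two-finger parallel gripper is mounted at the origin on the work surface. World frame = base frame: x ahead of the robot, y to its left, z up, the work surface at z = 0. Lengths are in m, angles in rad, forces in N, time in s.
With the tool pointing down it reaches from about 0.375 to 0.9 m from the base axis. Payload 3.1 kg.
Tool frame: the origin (TCP) lies on the mounting face of the last link; the fingertips stand 182 mm ahead of it and the grasp point (between the pads) lies 164 mm ahead of it; y points along the fingers, z is the direction in which the jaws open and shut, and the axes are right-handed (so a half turn about y gives the same grasp; the last joint's range is limited). The gripper opens to 87 mm and grips with 3 to 60 N. Pads are 19 mm wide; open, the fingers measure 117 mm over their backs; the gripper's body (75 mm by 190 mm) begins 51 mm behind the grasp point.
Start: joints at [-1.409, 0.527, 1.433, -0, 1.181, -0.178], TCP at [0.208, -0.589, 0.405] pointing down, gripper open.
Joint ranges: [-3.08, 3.08], [-0.75, 2.2], [0.22, 2.44], [-1.43, 4.57], [0, 2.65], [-2.85, 2.85]. Speed limits (rad/s): [2.79, 2.79, 3.14, 3.14, 3.14, 3.14].

## Interface

Orientations are given as a unit quaternion [x, y, z, w].
In Python, from bench import * gives the robot as it stands.
- The arm moves only by the tool send_rows, never from a script. Its argument "motion" is one flat list of numbers, 5 for each row, row after row: the opening, from 0 (shut) to 1 (fully open), then the shift along the tool's x, y, z in cm, then the turn about the tool's y in rad. A call has 1 to 8 rows; each row shifts and turns the commanded pose from where the row before left it, along the tool's axes as they then stand; what a row does not reach is not made up. A row lasts 1/10 s, in which the tool goes at most 50 mm and 8.59 degrees, less where a joint would pass 70% of its speed; a pose out of reach is approached as far as the arm can. A call is refused whole if a number of a shift passes 5 or a number of a turn 0.15, either way. A call with a gripper value outside its range is refused whole. The fingers move at their own pace and stop on an object; "force" is the grip in N (left out, the last holds). Time passes only in rows, so rows that do not move let the fingers close. It gives the time, the measured TCP pose, the force and the opening at its end, in the units of the state.
- observe(): the state, without advancing time (a new reading comes with each control period).
- capture(name): name is "scene" or "top" or "wrist"; returns the picture (400x640x3 uint8, blue, green, red); there is no depth.
- camera_params(name): a dict with "camera_matrix" (3x3 intrinsics, pixels), "D" ([k1, k2, p1, p2, k3] as OpenCV has them; the pictures are not rectified), "R" (3x3) and "t" (3): a world point X has camera coordinates R X + t. Camera axes: x right, y down, z forward; pixel columns grow to the right and rows downward; lengths in m; the calibration is good to about 2 mm. A picture is of the moment at which its call begins: read the wrist's pose just before it. camera_params takes no time and is no camera call; for the wrist camera it gives the pose at the moment of the call.
- job_done(): hands the job in, once; it reports no verdict.
The state is a dict: "clock": time; "joints": joint angles; "qvel": joint speeds; "tau": joint torques, N m; "eef_pos": TCP position; "eef_rot": TCP orientation; "contact_force": force on the tool from outside, world axes, zero at the start; "wrist_torque": the same for the moment, N m; "opening": finger opening in m.
Only numpy, scipy, OpenCV 4.12 (cv2) and the standard library are available. Lean on these libraries where they do the work, as an engineer would, in place of code of your own. Each camera call takes 0.05 s, during which the arm holds its last target.

## Task

Clear the loose caddy off the service desk: hang it by its hook on the hook bar of the empty rack, under the shelf, so that it stays there with its back leaning on the rest bar below. Lower it until the bar carries it and, still holding it, ease its foot back until it leans on the rest bar, so that on letting go it neither drops nor swings; leave everything else on the desk where it is.

Things in the scene. Friction and masses are not known exactly. Their poses are not given: they have to be found in the camera images.
- caddy_mid (a point): centre of the loose blue plastic caddy, upright on the desk: open box 80 mm deep (own x), 56 wide (own y), 105 tall (own z), walls 4 mm, about 0.3 kg; this point is 52.5 mm above its underside. Own +x points to its back, with the hook. A note-card block fixed in its front half puts its weight about 8 mm in front of mid-depth. Its flat sides can be pinched across own y, with 25 mm free beside each.
- caddy_hook (a point): middle of the caddy's hook, under its top plate: 54 mm behind (own +x) and 48.5 mm above the caddy's centre. The hook is a strap 40 mm wide (own y), level with the rim, going back 32 mm from the back wall to a lip that points down. Opening from back wall to lip 28 mm (this point is its middle); lip 4 mm thick, reaching 21 mm below the top plate's underside.
- rack_free_bar (a point): middle of the hook bar of the empty rack (fixed): a level steel bar 10 mm thick along own y; the point is on its centre line, 165 mm above the desk. Posts 92 mm either side leave 172 mm clear. Own -x is the front, towards the robot. Only from the front does a caddy go on, lifted until its lip clears the bar; it then still passes under the shelf.
- rack_free_rest (a point): middle of the same rack's lower, rubber rest bar: 18 mm thick, level, straight below the hook bar, 90 mm above the desk. A hung caddy leans its back wall on it, its foot swung in by about 10 degrees.
- rack_free_shelf (a point): middle of the front lower edge of the empty rack's shelf board, 65 mm in front of the hook bar's centre line and 235 mm above the desk (65 mm above the bar's top). The board is 200 mm wide, 85 deep, 18 thick, with flat papers on it. A gripper held upright does not fit under or beside it at the bar: lean it back 30 to 40 degrees, fingers pointing forward and down.
- rack_used_bar (a point): the same point as on the empty rack, on the second, identical rack, which already has an identical caddy fixed on its bar; leave it. The two racks stand left and right of each other, in either order.
- mug: white mug, 72 mm across, 85 mm tall, between the racks; a bystander, its origin is at the centre of its underside
- stapler: black stapler, 125 mm long, 38 mm tall, left of the caddy; a bystander, its origin is at the centre of its underside
- calculator: grey calculator, 125 x 80 x 14 mm, lying right of the caddy; a bystander, its origin is at the centre of its underside
- flask: steel flask, 68 mm across, 215 mm tall, at the left; a bystander, its origin is at the centre of its underside
- pen_cup: black round cup, 76 mm across, 100 mm tall, at the right; a bystander, its origin is at the centre of its underside
- punch: hole punch, 110 mm wide, about 60 mm tall, at the left front; a bystander, its origin is at the centre of its underside

How it is judged:
By the outcome, as a careful person would: the job done as asked, in the order asked, and still so for the second after the job is handed in, with the robot touching nothing.
It also fails if it takes over 48 s, if anything falls off the work surface, if the arm or the gripper's body presses on something with over 40 N, if the wrist force passes 120 N, or if a joint passes its speed limit or range.

## Working session

There is one attempt and no reset: what is moved stays moved. The work goes in short steps, Python scripts to look and compute and a tool call to move; the robot and the scene stay as the last step left them, time stands still between calls to the robot, and variables do not carry over. Pictures are saved under pics/ and viewed, and the job is handed in when it is done.

Besides the shell and the picture viewer there is one more tool, called after "Call:" as name(argument=value, ...) on one line, values as JSON. send_rows: Moves the arm, as the interface text tells. Its arguments: {"type":"object","properties":{"motion":{"type":"array","items":{"type":"number"}},"force":{"type":"number"}},"required":["motion"]}

```bash
mkdir -p pics; ls
python3 - <<'E'
from bench import *
import cv2
s=observe();print({k:s[k] for k in('clock','joints','eef_pos','eef_rot','opening','contact_force')})
for n in("scene","top"):
    cv2.imwrite(f"pics/{n}0.png",capture(n)); p=camera_params(n);print(n,p)
E
```

```text
pics
{'clock': 0.0, 'joints': array([-1.40947738e+00,  5.28495875e-01,  1.43391112e+00,  7.05345543e-06,
        1.18137625e+00, -1.78490428e-01]), 'eef_pos': array([ 0.2082956 , -0.58890701,  0.40375014]), 'eef_rot': array([-0.1195536 ,  0.69769926, -0.69615037,  0.11957151]), 'opening': 0.08731379668581826, 'contact_force': array([ 0.05612555, -0.28664185,  0.73814399])}
scene {'camera_matrix': array([[394.42582648,   0.        , 318.47607433],
       [  0.        , 394.42582648, 193.96960632],
       [  0.        ,   0.        ,   1.        ]]), 'D': array([-0.03610983,  0.        ,  0.        ,  0.        ,  0.        ]), 'R': array([[-0.34754499,  0.93765024,  0.00495045],
       [ 0.76140609,  0.28529257, -0.58212449],
       [-0.54724149, -0.19854515, -0.8130846 ]]), 't': array([ 0.18916234, -0.36692266,  1.76128491])}
top {'camera_matrix': array([[397.76512742,   0.        , 320.00995092],
       [  0.        , 397.76512742, 198.19477521],
       [  0.        ,   0.        ,   1.        ]]), 'D': array([-0.09235331,  0.        ,  0.        ,  0.        ,  0.        ]), 'R': array([[-0.02705873, -0.99962754, -0.0035497 ],
       [-0.97949633,  0.02722264, -0.19961429],
       [ 0.19963657, -0.00192439, -0.97986812]]), 't': array([0.04760591, 0.60689128, 1.31734379])}
```

View pics/scene0.png

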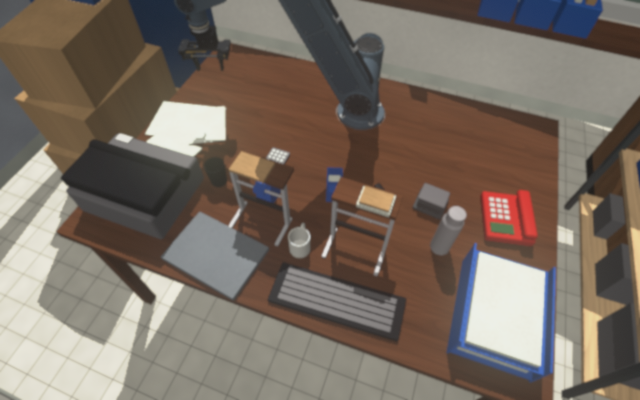

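View pics/top0.png

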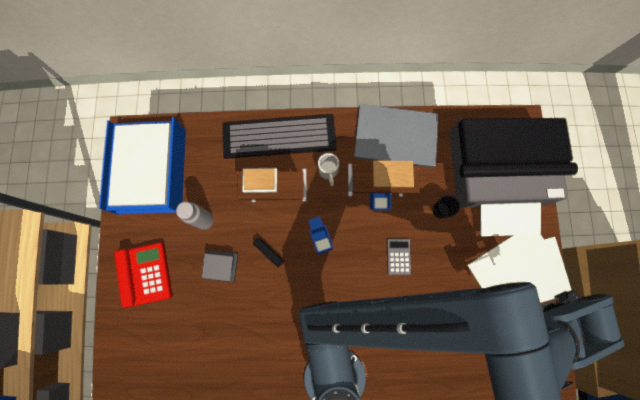

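Run:
```python
import cv2
t=cv2.imread('pics/top0.png');s=cv2.imread('pics/scene0.png')
cv2.imwrite('pics/t_a.png',cv2.resize(t[150:260,230:430],None,fx=4,fy=4,interpolation=cv2.INTER_CUBIC))
cv2.imwrite('pics/s_a.png',cv2.resize(s[140:280,220:410],None,fx=4,fy=4,interpolation=cv2.INTER_CUBIC))
```

```text
(no output)
```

View pics/t_a.png

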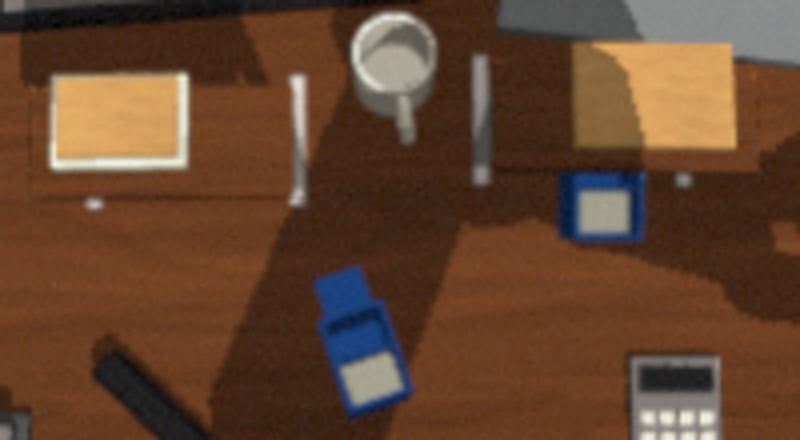

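View pics/s_a.png

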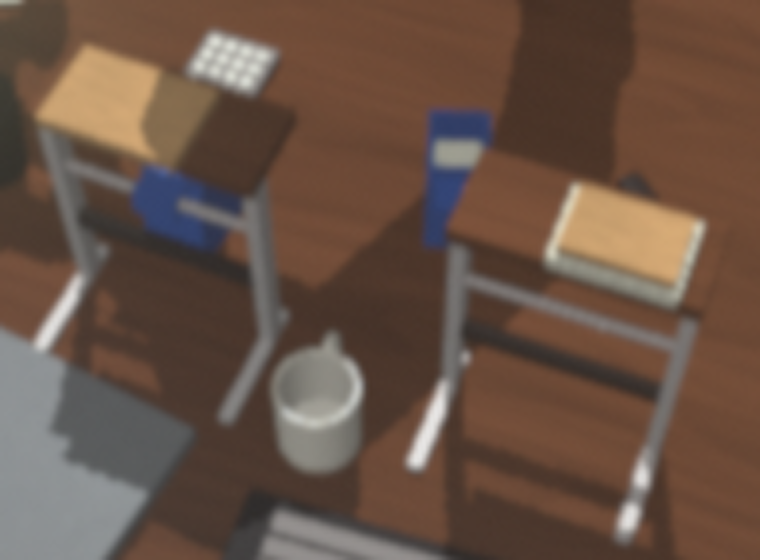

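```bash
cat > h.py <<'E'
import numpy as np,cv2
from scipy.spatial.transform import Rotation as Ro
def ray(p,uv):
    n=cv2.undistortPoints(np.array([[uv]],float),p['camera_matrix'],p['D'])[0,0]
    R=np.array(p['R']);t=np.array(p['t']);return -R.T@t, R.T@np.array([n[0],n[1],1.])
def onz(p,uv,z):
    c,d=ray(p,uv);return c+d*(z-c[2])/d[2]
def tri(l):
    A=np.zeros((3,3));b=np.zeros(3);rs=[ray(p,uv) for p,uv in l]
    for c,d in rs:
        d=d/np.linalg.norm(d);M=np.eye(3)-np.outer(d,d);A+=M;b+=M@c
    X=np.linalg.solve(A,b)
    return X,[np.linalg.norm(np.cross(X-c,d/np.linalg.norm(d))) for c,d in rs]
def proj(p,X):
    R=np.array(p['R']);return cv2.projectPoints(np.array(X,float).reshape(-1,3),cv2.Rodrigues(R)[0],np.array(p['t'],float),p['camera_matrix'],p['D'])[0][:,0]
E
python3 - <<'E'
from bench import *
from h import *
p=camera_params('top');q=camera_params('scene')
T=lambda x,y:(230+x/4-.375,150+y/4-.375)
S=lambda x,y:(220+x/4-.375,140+y/4-.375)
for n,u in dict(fl=(350,418),fr=(412,393),br=(375,300),bl=(320,328),hl=(317,282),hr=(362,267)).items(): print(n,onz(p,T(*u),.105).round(4))
print('shelf FL,FR', onz(p,T(30,198),.235),onz(p,T(295,198),.235))
print('scene bar right/left ends',onz(q,S(468,283),.165),onz(q,S(680,347),.165))
print('rest',onz(q,S(468,335),.09),onz(q,S(665,388),.09))
print('shelf bl br back-top corners',onz(q,S(450,228),.244),onz(q,S(705,308),.244))
print('used bar',onz(q,S(70,165),.165),onz(q,S(250,222),.165))
P=camera_params('wrist');print(P,'\n',observe()['clock'])
E
```

```text
fl [0.413  0.0455 0.105 ]
fr [ 0.4319 -0.0058  0.105 ]
br [0.5095 0.0223 0.105 ]
bl [0.4875 0.0683 0.105 ]
hl [0.5259 0.07   0.105 ]
hr [0.5374 0.0323 0.105 ]
shelf FL,FR [0.57667981 0.28268656 0.235     ] [0.57110351 0.0815811  0.235     ]
scene bar right/left ends [0.64057709 0.096535   0.165     ] [0.63910517 0.27004043 0.165     ]
rest [0.64205922 0.10040472 0.09      ] [0.63362508 0.26775199 0.09      ]
shelf bl br back-top corners [0.64851262 0.08133349 0.244     ] [0.6507163  0.27947345 0.244     ]
used bar [ 0.64577145 -0.25503169  0.165     ] [ 0.64668619 -0.08985334  0.165     ]
{'camera_matrix': array([[277.65572682,   0.        , 316.53368039],
       [  0.        , 277.65572682, 199.64441881],
       [  0.        ,   0.        ,   1.        ]]), 'D': array([-0.02094396,  0.        ,  0.        ,  0.        ,  0.        ]), 'R': array([[ 0.3337751 , -0.9426494 , -0.0025085 ],
       [-0.90139791, -0.31994507,  0.29174812],
       [-0.27581877, -0.0951171 , -0.95649189]]), 't': array([-0.62332993, -0.0355662 ,  0.39237729])} 
 0.1
```

Run:
```python
from bench import *
from h import *
s=observe();R=Ro.from_quat(s['eef_rot']).as_matrix();print(R.round(3))
P=camera_params('wrist');c=-P['R'].T@P['t'];print('cam in tool',R.T@(c-s['eef_pos']),'\n',(R.T@P['R'].T).round(3))
```

```text
[[-0.943 -0.     0.333]
 [-0.333  0.002 -0.943]
 [-0.    -1.    -0.002]]
cam in tool [-0.08069901  0.01979656 -0.00040103] 
 [[-0.001  0.956  0.292]
 [ 0.001 -0.292  0.956]
 [ 1.     0.001 -0.   ]]
```

Call:
send_rows(motion=[1, 0, 0, 0, 0.1])

```text
clock: 0.2
eef_pos: [0.2083, -0.589, 0.404]
eef_rot: [-0.084, 0.703, -0.702, 0.084]
contact_force: [-0.0, 0.6, -0.3]
opening: 0.0873
```

```bash
cat >> h.py <<'E'
def plan(s,tgt,beta,n,opening=1):
    """rows (tool down) to TCP tgt with jaw azimuth beta(rad), spread turn; unwrapped via dturn"""
    R=Ro.from_quat(s['eef_rot']).as_matrix();p=np.array(s['eef_pos'])
    az=np.arctan2(R[1,2],R[0,2]); 
    d=beta-az
    rows=[]
    for i in range(n):
        step=(np.array(tgt)-p)/(n-i); sh=R.T@step*100
        sh=np.round(sh,1 if n-i>1 else 2); tu=round(-d/(n-i),3); d+=tu
        rows.append([opening,*sh,tu]); p=p+R@sh/100; R=R@Ro.from_rotvec([0,tu,0]).as_matrix()
    for r in rows: print(*[float(x) for x in r],sep=', ')
E
python3 - <<'E'
from bench import *
from h import *
s=observe(); plan(s,[.461,.033,.40],np.radians(108.5),24)
E
```

```text
1.0, -1.6, 0.0, -2.3, -0.134
1.0, -1.9, 0.0, -2.0, -0.134
1.0, -2.2, 0.0, -1.8, -0.135
1.0, -2.4, 0.0, -1.4, -0.134
1.0, -2.6, 0.0, -1.1, -0.135
1.0, -2.7, 0.0, -0.8, -0.134
1.0, -2.8, 0.0, -0.4, -0.135
1.0, -2.8, 0.0, -0.0, -0.134
1.0, -2.8, 0.0, 0.4, -0.135
1.0, -2.7, 0.0, 0.7, -0.134
1.0, -2.6, 0.0, 1.1, -0.135
1.0, -2.4, 0.0, 1.4, -0.134
1.0, -2.2, 0.0, 1.7, -0.135
1.0, -1.9, 0.0, 2.0, -0.134
1.0, -1.7, 0.0, 2.2, -0.135
1.0, -1.3, 0.1, 2.5, -0.134
1.0, -1.0, 0.0, 2.6, -0.135
1.0, -0.6, 0.1, 2.7, -0.134
1.0, -0.3, 0.0, 2.8, -0.135
1.0, 0.1, 0.1, 2.8, -0.134
1.0, 0.5, 0.0, 2.8, -0.135
1.0, 0.8, 0.1, 2.7, -0.134
1.0, 1.2, 0.0, 2.5, -0.135
1.0, 1.46, 0.09, 2.31, -0.134
```

Call:
send_rows(motion=[1, -1.6, 0, -2.3, -0.134, 1, -1.9, 0, -2.0, -0.134, 1, -2.2, 0, -1.8, -0.135, 1, -2.4, 0, -1.4, -0.134, 1, -2.6, 0, -1.1, -0.135, 1, -2.7, 0, -0.8, -0.134, 1, -2.8, 0, -0.4, -0.135, 1, -2.8, 0, 0, -0.134])

```text
clock: 1.0
eef_pos: [0.2925, -0.3797, 0.4045]
eef_rot: [-0.433, 0.559, -0.558, 0.434]
contact_force: [-0.3, -0.5, 0.3]
opening: 0.0871
```

Call:
send_rows(motion=[1, -2.8, 0, 0.4, -0.135, 1, -2.7, 0, 0.7, -0.134, 1, -2.6, 0, 1.1, -0.135, 1, -2.4, 0, 1.4, -0.134, 1, -2.2, 0, 1.7, -0.135, 1, -1.9, 0, 2.0, -0.134, 1, -1.7, 0, 2.2, -0.135, 1, -1.3, 0.1, 2.5, -0.134])

```text
clock: 1.8
eef_pos: [0.3763, -0.1727, 0.4037]
eef_rot: [-0.658, 0.258, -0.257, 0.659]
contact_force: [0.9, -0.7, 0.3]
opening: 0.0869
```

Call:
send_rows(motion=[1, -1.0, 0, 2.6, -0.135, 1, -0.6, 0.1, 2.7, -0.134, 1, -0.3, 0, 2.8, -0.135, 1, 0.1, 0.1, 2.8, -0.134, 1, 0.5, 0, 2.8, -0.135, 1, 0.8, 0.1, 2.7, -0.134, 1, 1.2, 0, 2.5, -0.135, 1, 1.5, 0.1, 2.3, -0.134])

```text
clock: 2.6
eef_pos: [0.4601, 0.0345, 0.3996]
eef_rot: [-0.697, -0.116, 0.117, 0.697]
contact_force: [0.3, 0.4, -0.7]
opening: 0.087
```

Run:
```python
from bench import *
from h import *
import pickle
s=observe();P=camera_params('wrist');im=capture('wrist');cv2.imwrite('pics/w1.png',im);pickle.dump((s,P),open('w1.pkl','wb'))
print(s['clock'],s['joints'].round(3),s['eef_pos'].round(4),Ro.from_quat(s['eef_rot']).as_matrix().round(3))
```

```text
2.6 [-0.168  0.316  1.835 -0.     0.991 -2.07 ] [0.4601 0.0345 0.3996] [[ 0.946 -0.    -0.325]
 [ 0.325  0.     0.946]
 [-0.    -1.     0.   ]]
```

View pics/w1.png

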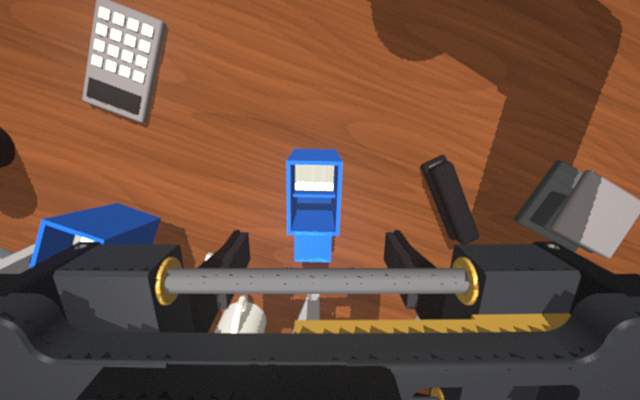

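Run:
```python
from bench import *
from h import *
import pickle
s,P=pickle.load(open('w1.pkl','rb'));p=camera_params('top');q=camera_params('scene')
im=cv2.imread('pics/w1.png');cv2.imwrite('pics/w1c.png',cv2.resize(im[140:275,270:360],None,fx=4,fy=4,interpolation=cv2.INTER_CUBIC))
T=lambda x,y:(230+x/4-.375,150+y/4-.375)
top=dict(fl=(350,418),fr=(412,393),hl=(317,282),hr=(362,267))
w=dict(fl=(341,158),fr=(287,158),hl=(331,262),hr=(297,262))
for k in w: print(k,tri([(p,T(*top[k])),(P,w[k])]), onz(P,w[k],.105).round(4))
```

```text
fl (array([0.4135644 , 0.04516238, 0.10772013]), [np.float64(0.0008348233287147273), np.float64(0.0008348233287145486)]) [0.4146 0.0452 0.105 ]
fr (array([ 0.43195802, -0.00555186,  0.10518585]), [np.float64(0.0002187863524496137), np.float64(0.00021878635244960585)]) [ 0.432  -0.0053  0.105 ]
hl (array([0.5236746 , 0.07153017, 0.1127528 ]), [np.float64(0.00204811692608909), np.float64(0.0020481169260890275)]) [0.5266 0.0751 0.105 ]
hr (array([0.53526722, 0.035414  , 0.1131241 ]), [np.float64(0.003202427067477734), np.float64(0.0032024270674776913)]) [0.5389 0.0394 0.105 ]
```

View pics/w1c.png

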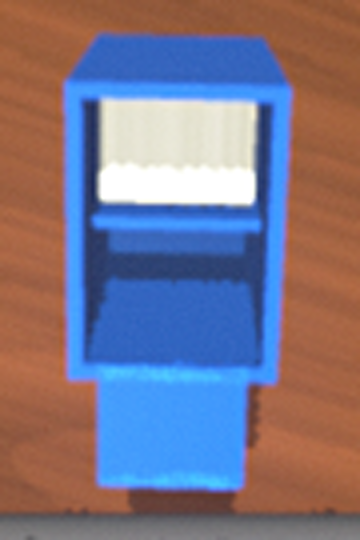

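Run:
```python
from h import *
import pickle
s,P=pickle.load(open('w1.pkl','rb'))
C=lambda x,y:(270+x/4-.375,140+y/4-.375)
L=dict(fr=(65,84),fl=(292,84),br=(65,382),bl=(280,382),hr=(98,487),hl=(246,487))
X={k:onz(P,C(*v),.105) for k,v in L.items()}
for k in X: print(k,X[k].round(4))
# fit model
m=np.array([[-40,-28],[-40,28],[40,-28],[40,28],[72,-20],[72,20]])/1000
Y=np.array([X[k][:2] for k in('fr','fl','br','bl','hr','hl')])
mc=m.mean(0);yc=Y.mean(0);H=(m-mc).T@(Y-yc);a=np.arctan2(H[0,1]-H[1,0],H[0,0]+H[1,1])
Rm=np.array([[np.cos(a),-np.sin(a)],[np.sin(a),np.cos(a)]]);c=yc-Rm@mc
print(np.degrees(a),c,(Y-(m@Rm.T+c)).round(4))
```

```text
fr [ 0.4349 -0.0056  0.105 ]
fl [0.4166 0.0477 0.105 ]
br [0.5118 0.0181 0.105 ]
bl [0.493  0.0729 0.105 ]
hr [0.5392 0.0361 0.105 ]
hl [0.5258 0.075  0.105 ]
18.139424551277667 [0.46407966 0.03321706] [[ 0.0001  0.0002]
 [-0.0008  0.0003]
 [ 0.001  -0.001 ]
 [-0.0004  0.0006]
 [ 0.0005 -0.0005]
 [-0.0004  0.0004]]
```

```bash
cat > ov.py <<'E'
from bench import *
from h import *
import sys
def ov(x,y,yaw,out):
    a=np.radians(yaw);R=np.array([[np.cos(a),-np.sin(a),0],[np.sin(a),np.cos(a),0],[0,0,1]])
    W=lambda L:(R@np.array(L,float).T).T+[x,y,0]
    polys=[]
    for z in(.235,.253): polys.append([[-.065,-.1,z],[-.065,.1,z],[.02,.1,z],[.02,-.1,z],[-.065,-.1,z]])
    for dz in(-.005,.005): polys.append([[0,-.086,.165+dz],[0,.086,.165+dz]])
    for dz in(-.009,.009): polys.append([[0,-.086,.09+dz],[0,.086,.09+dz]])
    for n,(u0,v0,w,h) in dict(top=(230,155,90,60),scene=(320,170,90,115)).items():
        im=cv2.imread(f'pics/{n}0.png')[v0:v0+h,u0:u0+w];f=5 if n=='scene' else 8
        big=cv2.resize(im,None,fx=f,fy=f,interpolation=cv2.INTER_CUBIC);cp=camera_params(n)
        ref=big.copy()
        for pl in polys:
            uv=((proj(cp,W(pl))-[u0,v0]+.5)*f-.5)
            cv2.polylines(big,[np.round(uv).astype(int)],False,(0,255,0),1)
        cv2.imwrite(f'pics/{out}_{n}.png',np.hstack([ref,big]) if n=='scene' else np.vstack([ref,big])[:960])
if __name__=='__main__': ov(*map(float,sys.argv[1:4]),sys.argv[4])
E
python3 ov.py .640 .183 0 ova
python3 -c "
import cv2
for n in('top','scene'):print(cv2.imread(f'pics/ova_{n}.png').shape)"
```

```text
(960, 720, 3)
(575, 900, 3)
```

View pics/ova_top.png

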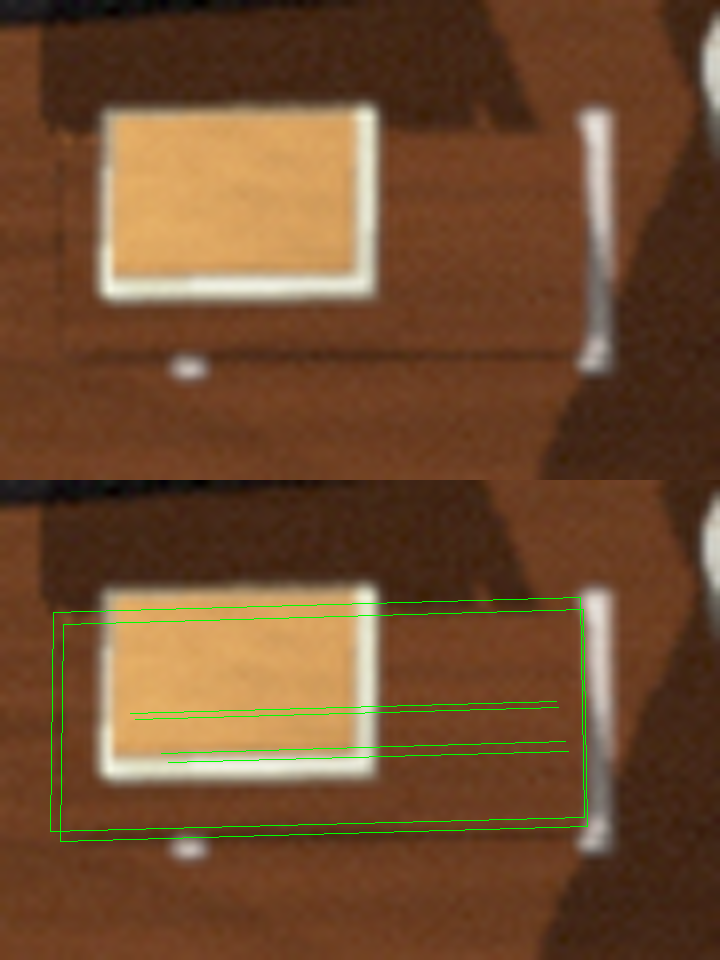

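View pics/ova_scene.png

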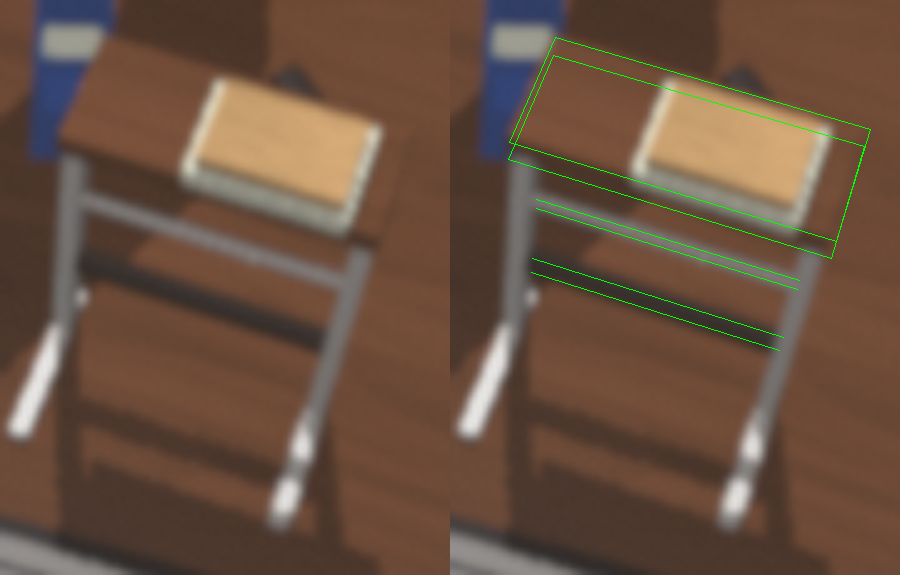

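Run:
```python
from bench import *
from h import *
from scipy.optimize import least_squares
p=camera_params('top');q=camera_params('scene')
T=lambda x,y:np.array([230+x/8-.44,155+y/8-.44]);S=lambda x,y:np.array([320+x/5-.4,170+y/5-.4])
obs=[(p,[[-.065,-.1,.244],[-.065,.1,.244]],[T(80,356),T(560,354)]),
(p,[[-.065,.1,.253],[.02,.1,.253]],[T(61,170),T(62,320)]),
(p,[[-.065,-.1,.253],[.02,-.1,.253]],[T(582,250)]),
(p,[[.02,-.1,.253],[.02,.1,.253]],[T(55,133),T(480,129)]),
(q,[[0,-.086,.165],[0,.086,.165]],[S(100,207),S(220,244),S(335,279)]),
(q,[[0,-.086,.09],[0,.086,.09]],[S(100,268),S(210,303),S(315,337)]),
(q,[[.02,-.1,.253],[.02,.1,.253]],[S(62,143)]),
(q,[[.02,-.1,.253],[-.065,-.1,.253]],[S(62,143)]),
]
def res(v,w=None):
    x,y,a=v;R=Ro.from_euler('z',a).as_matrix();o=[]
    for c,L,pts in obs:
        u=proj(c,(R@np.array(L).T).T+[x,y,0]);d=u[1]-u[0];n=np.array([-d[1],d[0]])/np.hypot(*d)
        o+=[float(n@(t-u[0])) for t in pts]
    return np.array(o)
for name,sel in(('all',range(8)),('top',range(4)),('scene',range(4,8))):
    o0=obs;obs=[o0[i] for i in sel];r=least_squares(res,[.64,.183,0],loss='soft_l1',f_scale=.5);print(name,r.x[:2].round(4),np.degrees(r.x[2]).round(2),res(r.x).round(2));obs=o0
```

```text
all [0.6385 0.1815] -0.44 [ 0.19 -0.75  0.53  1.11 -0.52  0.06 -0.58  0.41  0.22 -0.04 -0.01 -0.11
 -0.1   0.66  1.1 ]
top [0.6375 0.18  ] -1.18 [ 0.12 -0.05  0.01  0.84 -0.9  -0.05 -0.02]
scene [0.639  0.1846] 0.22 [ 0.06  0.11  0.07 -0.34 -0.22  0.01  0.23  0.  ]
```

Call:
send_rows(motion=[1, -0.1, 2.5, -0.2, 0.015, 1, 0, 4, 0, 0, 1, 0, 4, 0, 0, 1, 0, 3, 0, 0, 1, 0, 1.5, 0, 0, 1, 0, 1, 0, 0], force=15)

```text
clock: 3.25
eef_pos: [0.4592, 0.0311, 0.2381]
eef_rot: [-0.698, -0.108, 0.11, 0.699]
contact_force: [-0.2, -0.2, -0.1]
opening: 0.087
```

Call:
send_rows(motion=[0.3, 0, 0, 0, 0, 0.3, 0, 0, 0, 0, 0.3, 0, 0, 0, 0, 0.3, 0, 0, 0, 0, 0.3, 0, 0, 0, 0])

```text
clock: 3.75
eef_pos: [0.4598, 0.0311, 0.2405]
eef_rot: [0.699, 0.11, -0.109, -0.698]
contact_force: [0.1, 0.6, 4.5]
opening: 0.0557
```

Call:
send_rows(motion=[0.3, 0, -1.5, 0, 0, 0.3, 0, -1, 0, 0.05, 0.3, 0, 0, 0, 0.1, 0.3, 0, 0, 0, 0.1, 0.3, 0, 0, 0, 0.075, 0.3, 1.5, 0, 0, 0, 0.3, 1, 0, 0, 0])

```text
clock: 4.45
eef_pos: [0.4852, 0.0307, 0.2648]
eef_rot: [0.707, -0.005, 0.005, -0.707]
contact_force: [1.4, -0.6, -3.0]
opening: 0.0557
```

Call:
send_rows(motion=[0.3, 0, 1, 0, 0, 0.3, 0, 0.8, 0, 0, 0.3, 0, 0.4, 0, 0, 0.3, 0, 0.2, 0, 0, 0.3, 0, 0, 0, 0])

```text
clock: 4.95
eef_pos: [0.4837, 0.0309, 0.2405]
eef_rot: [-0.707, 0.006, -0.004, 0.707]
contact_force: [-0.7, 0.1, -2.3]
opening: 0.0562
```

Call:
send_rows(motion=[0.3, 0, 0.1, 0, 0, 1, 0, 0.05, 0, 0, 1, 0, 0, 0, 0, 1, 0, 0, 0, 0, 1, 0, -3, 0, 0, 1, 0, -5, 0, 0, 1, 0, -5, 0, 0, 1, 0, -5, 0, 0])

```text
clock: 5.75
eef_pos: [0.4843, 0.0308, 0.421]
eef_rot: [-0.707, 0.005, -0.005, 0.707]
contact_force: [0.9, 0.1, -0.1]
opening: 0.0865
```

Run:
```python
from bench import *
from h import *
import pickle
s=observe();P=camera_params('wrist');im=capture('wrist');cv2.imwrite('pics/w2.png',im);pickle.dump((s,P),open('w2.pkl','wb'))
print(s['clock'],s['joints'].round(3),s['eef_pos'].round(4))
cv2.imwrite('pics/w2c.png',cv2.resize(im[140:275,250:400],None,fx=4,fy=4,interpolation=cv2.INTER_CUBIC))
```

```text
5.75 [-0.167  0.318  1.754  0.     1.069 -1.723] [0.4843 0.0308 0.421 ]
```

View pics/w2c.png

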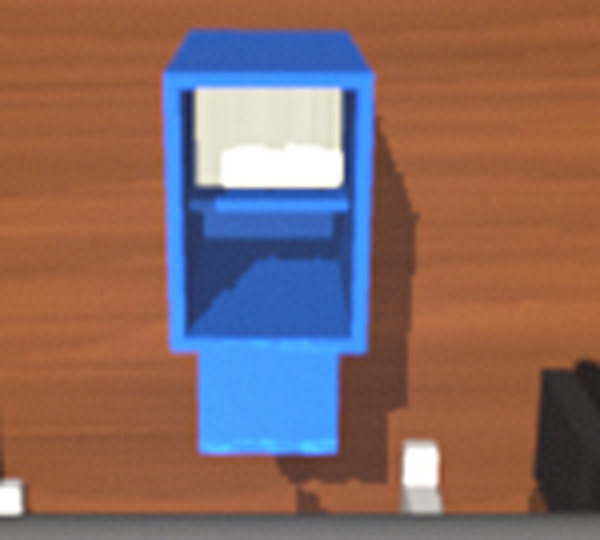

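Call:
send_rows(motion=[1, 0, -4, 2, 0, 1, 0, -4, 2, 0, 1, 0, -4, 2, 0, 1, 0, -4, 2, 0, 1, -1, -4, 0, 0, 1, -1, -4, 0, 0, 1, -1, -4, 0, 0, 1, -1, -4, 0, 0])

```text
clock: 6.6
eef_pos: [0.4451, 0.1115, 0.7404]
eef_rot: [0.707, -0.005, 0.005, -0.707]
contact_force: [0.8, -0.4, -0.0]
opening: 0.0868
```

```bash
cat > st.py <<'E'
from bench import *
from h import *
s=observe();R=Ro.from_quat(s['eef_rot']).as_matrix();a=R[:,1];j=R[:,2]
print(s['clock'],s['joints'].round(3),s['eef_pos'].round(4),'tilt',np.degrees(np.arccos(-a[2])).round(2),'az',np.degrees(np.arctan2(a[1],a[0])).round(1),'jaw',j.round(4),'x',R[:,0].round(3),'F',s['contact_force'].round(1))
print('grasp pt',(s['eef_pos']+.164*a).round(4))
E
python3 st.py
```

```text
6.6 [ 1.000e-03  6.300e-02  1.217e+00 -0.000e+00  1.861e+00 -1.555e+00] [0.4451 0.1115 0.7404] tilt 0.0 az -165.5 jaw [ 0.0145  0.9999 -0.    ] x [ 1.    -0.015 -0.   ] F [ 0.8 -0.4 -0. ]
grasp pt [0.4451 0.1115 0.5764]
```

Run:
```python
import numpy as np
D=[(.5285,1.434,.6146,.404),(.316,1.835,.4478,.3996),(.318,1.754,.4723,.421),(.063,1.217,.4451,.7404)]
A=[];b=[]
for q2,q3,r,z in D:
    s=q2+q3
    A+=[[np.sin(q2),np.sin(s),np.cos(s),0],[np.cos(q2),np.cos(s),-np.sin(s),1]];b+=[r,z]
x,res,_,_=np.linalg.lstsq(np.array(A),np.array(b),rcond=None);print(x.round(4),res,(np.array(A)@x-b).round(4))
```

```text
[0.5869 0.3918 0.1139 0.1517] [2.30646707e-07] [-0.     -0.0003 -0.0002 -0.0001  0.0001  0.0001 -0.0001  0.0003]
```

Call:
send_rows(motion=[1, -2.7, -3.6, 0, 0, 1, -2.7, -3.6, 0, 0, 1, -2.7, -3.6, 0, 0, 1, -2.7, -3.6, 0, 0, 1, -2.7, -3.6, 0.1, 0, 1, -2.7, -3.6, 0.1, 0, 1, -2.7, -3.6, 0.1, 0, 1, -2.5, -3.6, 0.1, 0])

```text
clock: 7.4
eef_pos: [0.2301, 0.1185, 1.0286]
eef_rot: [-0.707, 0.004, -0.007, 0.707]
contact_force: [-55.4, -1.6, 2.9]
opening: 0.0869
```

```bash
python3 st.py
```

```text
7.4 [ 0.032 -0.088  0.578  0.     2.647 -1.524] [0.2301 0.1185 1.0286] tilt 0.26 az 2.0 jaw [1.480e-02 9.999e-01 2.000e-04] x [ 1.    -0.015  0.005] F [-55.4  -1.6   2.9]
grasp pt [0.2309 0.1186 0.8646]
```

Call:
send_rows(motion=[1, 0, 0, 0, 0])

```text
clock: 7.5
eef_pos: [0.2262, 0.1185, 1.0318]
eef_rot: [-0.707, -0.001, -0.011, 0.707]
contact_force: [-0.6, -0.5, 0.2]
opening: 0.0874
```

```bash
python3 st.py
python3 - <<'E'
from bench import *
s=observe();print(s['tau'].round(1),s['wrist_torque'],s['qvel'].round(3))
E
```

```text
7.5 [ 0.033 -0.091  0.569  0.     2.647 -1.524] [0.2262 0.1185 1.0318] tilt 0.98 az 2.0 jaw [1.400e-02 9.999e-01 8.000e-04] x [ 1.    -0.014  0.017] F [-0.6 -0.5  0.2]
grasp pt [0.229  0.1186 0.8679]
[ -0.7  -6.2 -14.9  -0.   -0.4   0. ] [ 0.12305345 -0.08600709 -0.01170707] [-0.006  0.029  0.147 -0.001  0.005 -0.004]
```

Call:
send_rows(motion=[1, -2, 0, -0.35, 0, 1, -2.5, 0, -0.4, 0])

```text
clock: 7.7
eef_pos: [0.1891, 0.1121, 1.0209]
eef_rot: [0.707, -0.005, 0.005, -0.707]
contact_force: [0.5, -0.3, 0.3]
opening: 0.0872
```

```bash
python3 st.py
```

```text
7.7 [ 6.000e-03 -1.660e-01  6.620e-01 -1.000e-03  2.645e+00 -1.551e+00] [0.1891 0.1121 1.0209] tilt 0.02 az -112.1 jaw [ 1.470e-02  9.999e-01 -3.000e-04] x [ 1.    -0.015 -0.   ] F [ 0.5 -0.3  0.3]
grasp pt [0.189  0.112  0.8569]
```

Call:
send_rows(motion=[1, -2.5, -2.5, 0, 0, 1, -2.5, -2.5, 0, 0, 1, -2.5, -2.5, 0, 0, 1, -2.5, -2.5, 0, 0])

```text
clock: 8.1
eef_pos: [0.0909, 0.1328, 1.0289]
eef_rot: [0.709, 0.021, 0.033, -0.704]
contact_force: [0.6, 0.5, 0.1]
opening: 0.0873
```

```bash
python3 st.py
```

```text
8.1 [ 0.235 -0.266  0.689 -0.052  2.646 -1.365] [0.0909 0.1328 1.0289] tilt 4.35 az -5.5 jaw [ 0.0172  0.9998 -0.0059] x [ 0.997 -0.017  0.076] F [0.6 0.5 0.1]
grasp pt [0.1033 0.1316 0.8654]
```

Call:
send_rows(motion=[1, 0, 0, 0, 0])

```text
clock: 8.2
eef_pos: [0.0865, 0.1323, 1.0304]
eef_rot: [0.708, 0.025, 0.033, -0.705]
contact_force: [-1.0, -0.3, 0.2]
opening: 0.087
```

```bash
python3 st.py
```

```text
8.2 [ 0.239 -0.27   0.685 -0.051  2.647 -1.367] [0.0865 0.1323 1.0304] tilt 4.72 az -3.5 jaw [ 0.0104  0.9999 -0.0041] x [ 0.997 -0.01   0.082] F [-1.  -0.3  0.2]
grasp pt [0.1    0.1315 0.867 ]
```

Call:
send_rows(motion=[1, 4, 2.5, 0, 0, 1, 4, 2.5, 0, 0, 1, 4, 2.5, 0, 0, 1, 0, 0, 0, 0])

```text
clock: 8.6
eef_pos: [0.2254, 0.1303, 0.9578]
eef_rot: [0.71, 0.015, 0.028, -0.704]
contact_force: [-0.8, -0.4, 0.5]
opening: 0.0869
```

```bash
python3 st.py
```

```text
8.6 [ 0.091 -0.186  0.878 -0.02   2.39  -1.478] [0.2254 0.1303 0.9578] tilt 3.52 az -7.9 jaw [ 0.0179  0.9998 -0.0073] x [ 0.998 -0.017  0.061] F [-0.8 -0.4  0.5]
grasp pt [0.2354 0.1289 0.7941]
```

```bash
cat > mv.py <<'E'
import sys
from bench import *
from h import *
# mv.py x y z n : tool-axis rows to TCP target at constant orientation ; mv.py g x y z n for grasp point
a=sys.argv[1:];g=a[0]=='g'
if g:a=a[1:]
s=observe();R=Ro.from_quat(s['eef_rot']).as_matrix();p=s['eef_pos']+(.164*R[:,1] if g else 0)
d=R.T@(np.array(list(map(float,a[:3])))-p)*100;print('total cm',d.round(2),'per row',(d/int(a[3])).round(2))
E
python3 mv.py .90 .104 .56 16
```

```text
total cm [64.94 43.83 -1.13] per row [ 4.06  2.74 -0.07]
```

Call:
send_rows(motion=[1, 4, 2.7, -0.1, 0, 1, 4, 2.7, -0.1, 0, 1, 4, 2.7, -0.1, 0, 1, 4, 2.7, -0.1, 0, 1, 4, 2.7, -0.1, 0, 1, 4, 2.7, -0.1, 0, 1, 4, 2.7, -0.1, 0, 1, 4, 2.7, -0.1, 0])

```text
clock: 9.4
eef_pos: [0.5541, 0.1155, 0.7708]
eef_rot: [0.709, 0.021, 0.031, -0.704]
contact_force: [-0.7, 0.1, 0.3]
opening: 0.0871
```

Call:
send_rows(motion=[1, 4, 2.7, 0, 0, 1, 4, 2.7, 0, 0, 1, 4, 2.7, 0, 0, 1, 4, 2.7, 0, 0, 1, 4, 2.7, 0, 0, 1, 4, 2.7, 0, 0, 1, 4, 2.7, 0, 0, 1, 4, 2, 0, 0])

```text
clock: 10.2
eef_pos: [0.877, 0.1073, 0.5781]
eef_rot: [0.708, 0.024, 0.034, -0.705]
contact_force: [20.8, 2.7, 39.2]
opening: 0.0871
```

```bash
python3 st.py
```

```text
10.2 [-0.004  0.909  0.218 -0.005  1.933 -1.561] [0.877  0.1073 0.5781] tilt 4.69 az -3.7 jaw [ 0.0154  0.9999 -0.004 ] x [ 0.997 -0.015  0.082] F [20.8  2.7 39.2]
grasp pt [0.8904 0.1064 0.4147]
```

Call:
send_rows(motion=[1, 3, 0, 0, 0, 1, 3, 0, 0, 0, 1, 3, 0, 0, 0])

```text
clock: 10.5
eef_pos: [0.8925, 0.0985, 0.5648]
eef_rot: [-0.705, -0.046, -0.056, 0.706]
contact_force: [-0.6, -0.2, 0.9]
opening: 0.087
```

```bash
python3 st.py
```

```text
10.5 [-0.014  0.925  0.218  0.003  1.855 -1.57 ] [0.8925 0.0985 0.5648] tilt 8.22 az 0.1 jaw [0.0143 0.9999 0.0024] x [ 0.99  -0.015  0.143] F [-0.6 -0.2  0.9]
grasp pt [0.9159 0.0986 0.4024]
```

Call:
send_rows(motion=[1, 4, 1, 0, 0, 1, 4, 1, 0, 0, 1, 4, 1, 0, 0, 1, 4, 1, 0, 0, 1, 4, 1, 0, 0, 1, 4, 1, 0, 0])

```text
clock: 11.1
eef_pos: [0.9474, 0.0777, 0.4836]
eef_rot: [-0.694, -0.097, -0.106, 0.705]
contact_force: [-0.4, -0.1, 0.9]
opening: 0.0875
```

```bash
python3 st.py
```

```text
11.1 [-0.038  1.02   0.218  0.024  1.615 -1.591] [0.9474 0.0777 0.4836] tilt 16.58 az 2.6 jaw [0.0107 0.9998 0.0169] x [ 0.958 -0.015  0.285] F [-0.4 -0.1  0.9]
grasp pt [0.9941 0.0799 0.3264]
```

Call:
send_rows(motion=[1, 4.5, 0, 0.4, 0, 1, 4.5, 0, 0.4, 0, 1, 4.5, 0, 0.4, 0, 1, 4.5, 0, 0.4, 0, 1, 4.5, 0, 0.4, 0, 1, 4.5, 0, 0.4, 0])

```text
clock: 11.7
eef_pos: [0.9671, 0.0782, 0.4911]
eef_rot: [-0.678, -0.157, -0.165, 0.699]
contact_force: [-0.2, -0.7, -0.5]
opening: 0.0872
```

```bash
python3 st.py
```

```text
11.7 [-0.04   1.02   0.218  0.045  1.444 -1.593] [0.9671 0.0782 0.4911] tilt 26.39 az 3.5 jaw [0.0049 0.9995 0.0324] x [ 0.896 -0.019  0.443] F [-0.2 -0.7 -0.5]
grasp pt [1.0398 0.0826 0.3441]
```

Call:
send_rows(motion=[1, -1, 0, -4, 0, 1, -1, 0, -4, 0, 1, -0.5, 0, -4, 0, 1, 0, 0, -4, 0, 1, 4.5, 0, -1, 0, 1, 4.5, 0, -1, 0, 1, 4.5, 0, -1, 0])

```text
clock: 12.4
eef_pos: [0.9705, -0.1039, 0.4973]
eef_rot: [-0.674, -0.179, -0.19, 0.691]
contact_force: [0.1, -0.1, 0.1]
opening: 0.087
```

```bash
python3 st.py
```

```text
12.4 [-0.238  1.018  0.219  0.14   1.395 -1.782] [ 0.9705 -0.1039  0.4973] tilt 30.26 az 2.2 jaw [0.0082 0.9996 0.0269] x [ 0.864 -0.021  0.503] F [ 0.1 -0.1  0.1]
grasp pt [ 1.0531 -0.1008  0.3556]
```

Call:
send_rows(motion=[1, 4.6, 0, -1, 0, 1, 4.6, 0, -1, 0, 1, 4.6, 0, -1, 0, 1, 4.6, 0, -1, 0])

```text
clock: 12.8
eef_pos: [0.9687, -0.126, 0.5354]
eef_rot: [-0.667, -0.218, -0.231, 0.674]
contact_force: [-0.2, 0.1, -0.5]
opening: 0.0867
```

```bash
python3 st.py
```

```text
12.8 [-0.264  0.985  0.218  0.167  1.313 -1.805] [ 0.9687 -0.126   0.5354] tilt 37.06 az 0.3 jaw [0.0144 0.9998 0.0154] x [ 0.798 -0.021  0.602] F [-0.2  0.1 -0.5]
grasp pt [ 1.0675 -0.1254  0.4045]
```

```bash
cat > kin.py <<'E'
import numpy as np
from scipy.spatial.transform import Rotation as Ro
from scipy.optimize import least_squares
PAR=dict(a2=.5869,a3=.3918,e=.1139,h=.24,d=.09,o=.1115)
LO=np.array([-3.08,-.75,.2182,-1.43,0,-2.85]);HI=np.array([3.08,2.2,2.44,4.57,2.65,2.85])
def fk(q,P=PAR):
    s=q[1]+q[2]
    W=np.array([P['a2']*np.sin(q[1])+P['a3']*np.sin(s)+P['e']*np.cos(s),P['o'],P['h']+P['a2']*np.cos(q[1])+P['a3']*np.cos(s)-P['e']*np.sin(s)])
    W=Ro.from_euler('z',q[0]).apply(W)
    R=(Ro.from_euler('z',q[0])*Ro.from_euler('y',s)*Ro.from_euler('z',q[3])*Ro.from_euler('y',q[4])*Ro.from_euler('z',q[5])).as_matrix()
    T=np.column_stack([-R[:,1],R[:,2],-R[:,0]])
    return W+P['d']*R[:,2],T
def err(q,p,T):
    p2,T2=fk(q);return np.r_[(p2-p),.63*Ro.from_matrix(T2.T@T).as_rotvec()]
def ik(p,T,q0,lim=True):
    q0=np.clip(q0,LO+1e-6,HI-1e-6)
    r=least_squares(err,q0,args=(p,T),bounds=(LO,HI) if lim else (-np.inf,np.inf),xtol=1e-12,ftol=1e-12)
    return r.x,np.linalg.norm(r.fun)
def tool(tilt,az=0,flip=1):
    t=np.radians(tilt);z=np.radians(az);a=np.array([np.sin(t)*np.cos(z),np.sin(t)*np.sin(z),-np.cos(t)])
    j=flip*np.array([-np.sin(z),np.cos(z),0]);return np.column_stack([np.cross(a,j),a,j])
E
python3 - <<'E'
from kin import *
from bench import *
D=[([-0.168,.316,1.835,0,.991,-2.07],[.4601,.0345,.3996]),([.001,.063,1.217,0,1.861,-1.555],[.4451,.1115,.7404]),
([-.014,.925,.218,.003,1.855,-1.57],[.8925,.0985,.5648]),([-.038,1.02,.218,.024,1.615,-1.591],[.9474,.0777,.4836]),
([-.238,1.018,.219,.14,1.395,-1.782],[.9705,-.1039,.4973])]
s=observe();D.append((s['joints'],s['eef_pos']))
k=list(PAR)
def f(v): return np.concatenate([fk(q,dict(zip(k,v)))[0]-p for q,p in D])
r=least_squares(f,list(PAR.values()));print(dict(zip(k,r.x.round(4))),np.abs(r.fun).max())
print(fk(s['joints'])[1].round(4),Ro.from_quat(s['eef_rot']).as_matrix().round(4))
E
```

```text
{'a2': np.float64(0.5878), 'a3': np.float64(0.3918), 'e': np.float64(0.1141), 'h': np.float64(0.2744), 'd': np.float64(0.1235), 'o': np.float64(0.1109)} 0.00031936869879478635
[[ 0.7979  0.6027  0.0144]
 [-0.0208  0.0036  0.9998]
 [ 0.6025 -0.798   0.0154]] [[ 0.7979  0.6027  0.0144]
 [-0.0208  0.0036  0.9998]
 [ 0.6025 -0.798   0.0154]]
```

```bash
sed -i "s/^PAR=.*/PAR=dict(a2=.5878,a3=.3918,e=.1141,h=.2744,d=.1235,o=.1109)/" kin.py
cat > scan.py <<'E'
from kin import *
import sys
rng=np.random.default_rng(0)
G=dict(pick=(.468,.031,.0725),pre=(.50,.182,.1685),ins=(.564,.182,.1685),fin=(.560,.182,.127))
for tilt in(20,25,30,33,37,41,45):
  for fl in(1,-1):
    out=[]
    for n,g in G.items():
        T=tool(tilt,0,fl);p=np.array(g)-.164*T[:,1];S=[]
        for i in range(14):
            q0=[rng.uniform(-.3,.5),rng.uniform(-.3,1),rng.uniform(1.2,2.4),[0,3.14,1.5,-1,4.][i%5],rng.uniform(.1,1),-1.5*fl if i%2 else 1.5*fl]
            q,e=ik(p,T,np.array(q0))
            if e<1e-5 and not any(np.allclose(q,x,atol=1e-2) for x in S): S.append(q)
        out.append(n+':'+' | '.join(str(x[1:].round(2)) for x in S))
    print(tilt,fl,*out,sep='\n  ')
E
python3 scan.py
```

```text
20
  1
  pick:[0.63 2.21 2.01 0.08 2.5 ]
  pre:[ 0.44  1.97 -0.15  0.39 -1.27]
  ins:[ 0.5   1.83 -0.11  0.47 -1.33]
  fin:[ 0.57  1.87 -0.14  0.36 -1.29]
20
  -1
  pick:[ 0.63  2.21  2.01  0.08 -0.64]
  pre:[ 0.44  1.97 -0.15  0.39  1.87]
  ins:[ 0.5   1.83 -0.11  0.47  1.81]
  fin:[ 0.57  1.87 -0.14  0.36  1.85]
25
  1
  pick:[0.66 2.27 2.7  0.23 1.78]
  pre:[ 0.44  2.03 -0.31  0.25 -1.11]
  ins:[ 0.49  1.89 -0.2   0.33 -1.24]
  fin:[ 0.57  1.93 -0.3   0.22 -1.13]
25
  -1
  pick:[ 0.66  2.27  2.7   0.23 -1.36]
  pre:[ 0.44  2.03 -0.31  0.25  2.03]
  ins:[ 0.49  1.89 -0.2   0.33  1.9 ]
  fin:[ 0.57  1.93 -0.3   0.22  2.01]
30
  1
  pick:[0.7  2.34 2.83 0.43 1.63]
  pre:[ 0.45  2.09 -0.81  0.13 -0.6 ]
  ins:[ 0.5   1.95 -0.43  0.2  -1.01]
  fin:[ 0.58  1.98 -0.93  0.1  -0.5 ]
30
  -1
  pick:[ 0.7   2.34  2.83  0.43 -1.51]
  pre:[ 0.45  2.09 -0.81  0.13  2.54]
  ins:[ 0.5   1.95 -0.43  0.2   2.14]
  fin:[ 0.58  1.98 -0.93  0.1   2.65]
33
  1
  pick:[0.74 2.38 2.87 0.55 1.58]
  pre:
  ins:[ 0.5   1.98 -0.81  0.13 -0.62]
  fin:[0.59 2.02 4.37 0.1  0.49]
33
  -1
  pick:[ 0.74  2.38  2.87
[... 185 characters left out ...]
03 4.37 0.11 0.49]
  fin:[0.61 2.06 3.72 0.19 1.14]
37
  -1
  pick:[ 0.8   2.43  2.89  0.73 -1.61]
  pre:[ 0.48  2.16  3.89  0.18 -2.14]
  ins:[ 0.52  2.03  4.37  0.11 -2.65]
  fin:[ 0.61  2.06  3.72  0.19 -2.  ]
41
  1
  pick:
  pre:[0.5  2.21 3.63 0.31 1.27]
  ins:[0.53 2.07 3.76 0.21 1.1 ]
  fin:[0.63 2.1  3.53 0.32 1.34]
41
  -1
  pick:
  pre:[ 0.5   2.21  3.63  0.31 -1.87]
  ins:[ 0.53  2.07  3.76  0.21 -2.04]
  fin:[ 0.63  2.1   3.53  0.32 -1.8 ]
45
  1
  pick:
  pre:[0.54 2.25 3.52 0.45 1.39]
  ins:[0.56 2.11 3.56 0.33 1.3 ]
  fin:[0.66 2.14 3.45 0.46 1.43]
45
  -1
  pick:
  pre:[ 0.54  2.25  3.52  0.45 -1.75]
  ins:[ 0.56  2.11  3.56  0.33 -1.84]
  fin:[ 0.66  2.14  3.45  0.46 -1.72]
```

```bash
cat > scan2.py <<'E'
from kin import *
for tilt in(37,38,39,40):
    for off,zz in((-20,20),(-16,24),(-12,24)):
        o=[]
        C=dict(pick=(.488,.031,.0525),up=(.488,.031,.1485),mid=(.488,.182,.1485),pre=(.52,.182,.1485),ins=(.584,.182,.1485))
        q=np.array([-.3,.8,2.4,2.9,.7,-1.6])
        pts={n:np.array(c)+[off/1e3,0,zz/1e3] for n,c in C.items()}
        pts['fin']=np.array([.638,.182,.165])+Ro.from_euler('y',-10,degrees=True).apply([(off-63)/1e3,0,(zz-43.5)/1e3])
        for n,g in pts.items():
            T=tool(tilt,0,-1);q,e=ik(g-.164*T[:,1],T,q);o.append(f'{n} {q.round(2)} {e*1000:.1f}')
        print(tilt,off,zz,*o,sep='\n   ')
E
python3 scan2.py
```

```text
37
   -20
   20
   pick [-0.28  0.8   2.43  2.89  0.73 -1.61] 0.0
   up [-0.28  0.44  2.36  2.61  0.33 -1.28] 0.0
   mid [ 0.23  0.46  2.23  3.78  0.23 -2.01] 0.0
   pre [ 0.21  0.48  2.16  3.89  0.18 -2.14] 0.0
   ins [ 0.18  0.52  2.03  4.37  0.11 -2.65] 0.0
   fin [ 0.18  0.61  2.06  3.73  0.19 -2.01] 0.0
37
   -16
   24
   pick [-0.27  0.78  2.41  2.88  0.7  -1.59] 0.0
   up [-0.27  0.43  2.34  2.57  0.31 -1.24] 0.0
   mid [ 0.22  0.45  2.22  3.83  0.21 -2.07] 0.0
   pre [ 0.2   0.47  2.15  3.96  0.17 -2.22] 0.0
   ins [ 0.17  0.51  2.01  4.52  0.11 -2.81] 0.0
   fin [ 0.18  0.6   2.05  3.78  0.18 -2.06] 0.0
37
   -12
   24
   pick [-0.27  0.78  2.4   2.88  0.68 -1.59] 0.0
   up [-0.27  0.43  2.33  2.56  0.3  -1.23] 0.0
   mid [ 0.22  0.45  2.21  3.84  0.21 -2.08] 0.0
   pre [ 0.2   0.47  2.14  3.98  0.16 -2.24] 0.0
   ins [ 0.17  0.51  2.01  4.56  0.1  -2.85] 0.3
   fin [ 0.17  0.6   2.04  3.81  0.17 -2.09] 0.0
38
   -20
   20
   pick [-0.28  0.82  2.44  2.89  0.78 -1.62] 0.0
   up [-0.28  0.45  2.37  2.64  0.37 -1.33] 0.0
   mid [ 0.23  0.47  2.24  3.72  0.26 -1.95] 0.0
   pre 
[... 1919 characters left out ...]
53  2.06  3.85  0.18 -2.13] 0.0
   fin [ 0.18  0.62  2.09  3.57  0.29 -1.84] 0.0
40
   -16
   24
   pick [-0.28  0.83  2.44  2.9   0.82 -1.62] 3.4
   up [-0.29  0.46  2.38  2.68  0.42 -1.37] 0.0
   mid [ 0.23  0.47  2.25  3.65  0.31 -1.88] 0.0
   pre [ 0.21  0.49  2.19  3.7   0.26 -1.95] 0.0
   ins [ 0.18  0.52  2.05  3.92  0.16 -2.2 ] 0.0
   fin [ 0.18  0.61  2.08  3.59  0.27 -1.87] 0.0
40
   -12
   24
   pick [-0.28  0.83  2.44  2.89  0.82 -1.62] 0.0
   up [-0.28  0.46  2.37  2.68  0.41 -1.36] 0.0
   mid [ 0.23  0.48  2.25  3.66  0.3  -1.89] 0.0
   pre [ 0.21  0.49  2.18  3.71  0.25 -1.96] 0.0
   ins [ 0.18  0.52  2.04  3.94  0.16 -2.23] 0.0
   fin [ 0.18  0.61  2.07  3.6   0.26 -1.88] 0.0
```

Run:
```python
from sim import *
T=tool(39,0,-1);pk=np.array([.488-.016,.031,.0765])-.164*T[:,1];print(pk)
q0,e=ik(np.array([.9,-.13,.53]),T,np.array([-.26,.98,.3,.17,1.3,1.34]))
q,L=run(q0,[[.6,-.3,.53],[.38,-.35,.5],[.38,-.15,.40],pk+[.0,0,.10],pk],T)
for pt,q,e,d in L: print(pt.round(3),q.round(2),round(e,4),round(d,2))
```

```text
[0.36879146 0.031      0.20395194]
[ 0.862 -0.151  0.53 ] [-0.33  0.73  0.77  0.24  1.    1.18] 0.0 0.14
[ 0.825 -0.172  0.53 ] [-0.37  0.67  0.89  0.28  0.96  1.11] 0.0 0.12
[ 0.787 -0.194  0.53 ] [-0.42  0.62  0.99  0.33  0.92  1.04] 0.0 0.1
[ 0.75  -0.215  0.53 ] [-0.47  0.57  1.08  0.37  0.9   0.96] 0.0 0.09
[ 0.712 -0.236  0.53 ] [-0.52  0.52  1.17  0.42  0.89  0.88] 0.0 0.08
[ 0.675 -0.257  0.53 ] [-0.58  0.48  1.24  0.46  0.88  0.79] 0.0 0.08
[ 0.637 -0.279  0.53 ] [-0.64  0.44  1.31  0.51  0.89  0.71] 0.0 0.09
[ 0.6  -0.3   0.53] [-0.71  0.4   1.37  0.55  0.9   0.62] 0.0 0.09
[ 0.563 -0.308  0.525] [-0.76  0.37  1.44  0.59  0.9   0.54] 0.0 0.08
[ 0.527 -0.317  0.52 ] [-0.82  0.33  1.51  0.63  0.9   0.46] 0.0 0.08
[ 0.49  -0.325  0.515] [-0.88  0.3   1.57  0.66  0.91  0.37] 0.0 0.09
[ 0.453 -0.333  0.51 ] [-0.95  0.27  1.63  0.69  0.93  0.28] 0.0 0.09
[ 0.417 -0.342  0.505] [-1.02  0.24  1.69  0.72  0.95  0.2 ] 0.0 0.09
[ 0.38 -0.35  0.5 ] [-1.1   0.22  1.73  0.74  0.98  0.11] 0.0 0.09
[ 0.38 -0.31  0.48] [-1.06  0.2   1.83  0.77  0.9   0.09] 0.0 0.09
[ 0.38 -0.27  0.46] [-1.01  0.19  1.91  0.81  0.82  0.06] 0.0 0.09
[ 0.38 -0.23  0.44] [-0.95  0.18  1.99  0.87  0.73  0.02] 0.0 0.09
[ 0.38 -0.19  0.42] [-0.88  0.18  2.07  0.95  0.64 -0.02] 0.0 0.09
[ 0.38 -0.15  0.4 ] [-0.8   0.2   2.14  1.06  0.54 -0.09] 0.0 0.11
[ 0.378 -0.114  0.381] [-0.72  0.22  2.2   1.22  0.45 -0.21] 0.0 0.16
[ 0.376 -0.078  0.362] [-0.62  0.26  2.26  1.47  0.38 -0.4 ] 0.0 0.25
[ 0.373 -0.041  0.342] [-0.52  0.31  2.31  1.83  0.33 -0.69] 0.0 0.36
[ 0.371 -0.005  0.323] [-0.41  0.37  2.34  2.25  0.32 -1.03] 0.0 0.43
[0.369 0.031 0.304] [-0.28  0.44  2.37  2.63  0.37 -1.31] 0.0 0.38
[0.369 0.031 0.271] [-0.28  0.56  2.4   2.77  0.51 -1.47] 0.0 0.16
[0.369 0.031 0.237] [-0.28  0.69  2.42  2.85  0.65 -1.56] 0.0 0.15
[0.369 0.031 0.204] [-0.28  0.82  2.44  2.89  0.79 -1.62] 0.0 0.14
```

Call:
send_rows(motion=[1, 4.6, 0, -0.5, 0, 1, 4, 0, -0.5, 0])

```text
clock: 13.0
eef_pos: [0.9669, -0.1279, 0.5549]
eef_rot: [-0.663, -0.234, -0.249, 0.666]
contact_force: [0.2, 0.3, -0.4]
opening: 0.087
```

```bash
python3 st.py
cat > pl.py <<'E'
import sys
from bench import *
from h import *
# pl.py x y z turn n
x,y,z,tu,n=map(float,sys.argv[1:6]);n=int(n)
s=observe();R=Ro.from_quat(s['eef_rot']).as_matrix();p=s['eef_pos'].copy();t=np.array([x,y,z]);out=[]
d=tu
for i in range(n):
    sh=np.round(R.T@((t-p)/(n-i))*100,1);u=round(d/(n-i),2);d-=u
    out.append([1.,*sh.tolist(),u]);p=p+R@sh/100;R=R@Ro.from_rotvec([0,u,0]).as_matrix()
for k in range(0,n,8): print(str([v for r in out[k:k+8] for v in r]).replace('.0,',',').replace('.0]',']'))
print('jaw end',R[:,2].round(4),p.round(3))
E
python3 pl.py .88 -.14 .53 3.11 21
```

```text
13.0 [-0.267  0.967  0.218  0.174  1.28  -1.806] [ 0.9669 -0.1279  0.5549] tilt 39.96 az -0.3 jaw [0.0187 0.9998 0.0114] x [ 0.766 -0.022  0.642] F [ 0.2  0.3 -0.4]
grasp pt [ 1.0722 -0.1285  0.4293]
[1, -0.4, -0.2, -0.1, 0.15, 1, -0.4, -0.2, -0.1, 0.15, 1, -0.4, -0.2, -0.2, 0.15, 1, -0.3, -0.2, -0.2, 0.15, 1, -0.3, -0.2, -0.3, 0.15, 1, -0.2, -0.2, -0.3, 0.15, 1, -0.2, -0.2, -0.3, 0.15, 1, -0.1, -0.2, -0.4, 0.15]
[1, -0.1, -0.2, -0.4, 0.15, 1, -0, -0.2, -0.4, 0.15, 1, 0, -0.2, -0.4, 0.15, 1, 0.1, -0.1, -0.4, 0.15, 1, 0.2, -0.2, -0.4, 0.15, 1, 0.2, -0.1, -0.3, 0.15, 1, 0.2, -0.2, -0.3, 0.14, 1, 0.3, -0.1, -0.3, 0.15]
[1, 0.3, -0.2, -0.2, 0.14, 1, 0.4, -0.1, -0.2, 0.15, 1, 0.4, -0.2, -0.1, 0.14, 1, 0.4, -0.1, -0.1, 0.15, 1, 0.3, -0.2, 0, 0.14]
jaw end [ 0.0055 -0.9999  0.0089] [ 0.88  -0.139  0.53 ]
```

```bash
python3 pl.py .56 -.31 .53 3.124 22
```

```text
[1, -1.5, -1.1, -0.9, 0.14, 1, -1.3, -1.1, -1.1, 0.14, 1, -1.2, -1.1, -1.2, 0.14, 1, -1, -1.1, -1.4, 0.14, 1, -0.8, -1.1, -1.5, 0.14, 1, -0.6, -1.1, -1.6, 0.14, 1, -0.3, -1.1, -1.7, 0.14, 1, -0.1, -1.1, -1.7, 0.14]
[1, 0.1, -1.1, -1.7, 0.14, 1, 0.4, -1.1, -1.7, 0.14, 1, 0.6, -1.1, -1.6, 0.14, 1, 0.8, -1.1, -1.5, 0.14, 1, 1, -1.1, -1.4, 0.14, 1, 1.2, -1.1, -1.2, 0.14, 1, 1.4, -1.1, -1, 0.15, 1, 1.5, -1.1, -0.8, 0.14]
[1, 1.6, -1.1, -0.6, 0.15, 1, 1.6, -1.1, -0.4, 0.14, 1, 1.7, -1.1, -0.1, 0.15, 1, 1.7, -1.1, 0.1, 0.14, 1, 1.6, -1.1, 0.4, 0.15, 1, 1.6, -1.1, 0.6, 0.14]
jaw end [-0.0022 -1.      0.0025] [ 0.56 -0.31  0.53]
```

Call:
send_rows(motion=[1, -1.5, -1.1, -0.9, 0.14, 1, -1.3, -1.1, -1.1, 0.14, 1, -1.2, -1.1, -1.2, 0.14, 1, -1, -1.1, -1.4, 0.14, 1, -0.8, -1.1, -1.5, 0.14, 1, -0.6, -1.1, -1.6, 0.14, 1, -0.3, -1.1, -1.7, 0.14, 1, -0.1, -1.1, -1.7, 0.14])

```text
clock: 13.8
eef_pos: [0.8179, -0.1946, 0.5454]
eef_rot: [-0.428, 0.158, -0.564, 0.688]
contact_force: [0.5, -0.9, -0.3]
opening: 0.087
```

Call:
send_rows(motion=[1, 0.1, -1.1, -1.7, 0.14, 1, 0.4, -1.1, -1.7, 0.14, 1, 0.6, -1.1, -1.6, 0.14, 1, 0.8, -1.1, -1.5, 0.14, 1, 1, -1.1, -1.4, 0.14, 1, 1.2, -1.1, -1.2, 0.14, 1, 1.4, -1.1, -1, 0.15, 1, 1.5, -1.1, -0.8, 0.14])

```text
clock: 14.6
eef_pos: [0.6698, -0.2612, 0.5368]
eef_rot: [0.06, -0.502, 0.706, -0.496]
contact_force: [0.0, -0.2, 0.3]
opening: 0.0867
```

Call:
send_rows(motion=[1, 1.6, -1.1, -0.6, 0.15, 1, 1.6, -1.1, -0.4, 0.14, 1, 1.7, -1.1, -0.1, 0.15, 1, 1.7, -1.1, 0.1, 0.14, 1, 1.6, -1.1, 0.4, 0.15, 1, 1.6, -1.1, 0.6, 0.14])

```text
clock: 15.2
eef_pos: [0.5595, -0.31, 0.531]
eef_rot: [-0.243, -0.664, 0.666, -0.239]
contact_force: [0.0, -0.3, 0.2]
opening: 0.0873
```

```bash
python3 st.py; python3 pl.py .38 -.35 .5 0 4
```

```text
15.2 [-0.768  0.356  1.443  0.603  0.894  0.533] [ 0.5595 -0.31    0.531 ] tilt 39.88 az -0.4 jaw [-6.7e-03 -1.0e+00  2.0e-04] x [-0.767  0.005 -0.641] F [ 0.  -0.3  0.2]
grasp pt [ 0.6646 -0.3108  0.4052]
[1, 3.9, -2.3, 1, 0, 1, 3.9, -2.3, 1, 0, 1, 4, -2.3, 1.1, 0, 1, 3.9, -2.2, 1, 0]
jaw end [-6.7e-03 -1.0e+00  2.0e-04] [ 0.38 -0.35  0.5 ]
```

```bash
python3 - <<'E'
from h import *
import pickle
s,P=pickle.load(open('w2.pkl','rb'))
C=lambda x,y:(250+x/4-.375,140+y/4-.375)
L=[(165,76),(374,76),(172,352),(367,352),(200,452),(338,452)]
Y=np.array([onz(P,C(*v),.105)[:2] for v in L])
m=np.array([[-40,-28],[-40,28],[40,-28],[40,28],[72,-20],[72,20]])/1000
mc=m.mean(0);yc=Y.mean(0);H=(m-mc).T@(Y-yc);a=np.arctan2(H[0,1]-H[1,0],H[0,0]+H[1,1])
Rm=np.array([[np.cos(a),-np.sin(a)],[np.sin(a),np.cos(a)]]);c=yc-Rm@mc
print(np.degrees(a),c,(Y-(m@Rm.T+c)).round(4))
E
python3 pl.py .38 -.15 .40 0 6
```

```text
-0.8517368541225753 [0.48800591 0.03190884] [[ 0.0004  0.0001]
 [ 0.0004 -0.0001]
 [-0.0002  0.    ]
 [-0.0002  0.0001]
 [-0.0002 -0.0005]
 [-0.0002  0.0004]]
[1, 3.7, -0.3, -2.6, 0, 1, 3.7, -0.2, -2.7, 0, 1, 3.7, -0.3, -2.6, 0, 1, 3.7, -0.2, -2.7, 0, 1, 3.7, -0.3, -2.6, 0, 1, 3.8, -0.2, -2.7, 0]
jaw end [-6.7e-03 -1.0e+00  2.0e-04] [ 0.38 -0.15  0.4 ]
```

Caddy at (0.488, 0.032), yaw −0.85° (residual under 0.5 mm).

Call:
send_rows(motion=[1, 3.7, -0.3, -2.6, 0, 1, 3.7, -0.2, -2.7, 0, 1, 3.7, -0.3, -2.6, 0, 1, 3.7, -0.2, -2.7, 0, 1, 3.7, -0.3, -2.6, 0, 1, 3.8, -0.2, -2.7, 0])

```text
clock: 15.8
eef_pos: [0.3784, -0.15, 0.399]
eef_rot: [-0.241, -0.662, 0.667, -0.241]
contact_force: [1.0, -0.1, -0.6]
opening: 0.0872
```

```bash
python3 st.py; python3 pl.py .370 .032 .31 0 8
```

```text
15.8 [-0.801  0.201  2.15   1.108  0.535 -0.143] [ 0.3784 -0.15    0.399 ] tilt 39.89 az -0.6 jaw [-0.0027 -1.      0.0061] x [-0.767 -0.002 -0.641] F [ 1.  -0.1 -0.6]
grasp pt [ 0.4836 -0.151   0.2731]
[1, 0.8, 0.8, -2.3, 0, 1, 0.8, 0.8, -2.3, 0, 1, 0.8, 0.8, -2.3, 0, 1, 0.8, 0.8, -2.3, 0, 1, 0.8, 0.7, -2.3, 0, 1, 0.8, 0.8, -2.2, 0, 1, 0.8, 0.7, -2.3, 0, 1, 0.7, 0.8, -2.2, 0]
jaw end [-0.0027 -1.      0.0061] [0.37  0.031 0.31 ]
```

Call:
send_rows(motion=[1, 0.8, 0.8, -2.3, 0, 1, 0.8, 0.8, -2.3, 0, 1, 0.8, 0.8, -2.3, 0, 1, 0.8, 0.8, -2.3, 0, 1, 0.8, 0.7, -2.3, 0, 1, 0.8, 0.8, -2.2, 0, 1, 0.8, 0.7, -2.3, 0, 1, 0.7, 0.8, -2.2, 0])

```text
clock: 16.6
eef_pos: [0.3724, 0.0251, 0.3137]
eef_rot: [-0.242, -0.663, 0.666, -0.241]
contact_force: [0.3, 0.3, 0.6]
opening: 0.0871
```

```bash
python3 st.py; python3 mv.py g .476 .032 .0765 1
```

```text
16.6 [-0.3    0.407  2.353  2.563  0.348 -1.252] [0.3724 0.0251 0.3137] tilt 39.98 az -0.3 jaw [-0.0024 -1.      0.0025] x [-0.766  0.    -0.642] F [0.3 0.3 0.6]
grasp pt [0.4778 0.0246 0.1881]
total cm [ 7.3   8.43 -0.77] per row [ 7.3   8.43 -0.77]
```

Call:
send_rows(motion=[1, 0.6, 0.7, -0.8, 0, 1, 1.7, 2.0, 0, 0, 1, 1.7, 2.0, 0, 0, 1, 1.7, 2.0, 0, 0, 1, 1, 1.1, 0, 0, 1, 0.6, 0.6, 0, 0])

```text
clock: 17.2
eef_pos: [0.3707, 0.0323, 0.2007]
eef_rot: [-0.241, -0.664, 0.665, -0.241]
contact_force: [0.6, -0.2, 0.2]
opening: 0.0866
```

```bash
python3 st.py; python3 mv.py g .476 .032 .0765 1
python3 - <<'E'
from bench import *
import cv2
cv2.imwrite('pics/w3.png',capture('wrist'))
E
```

```text
17.2 [-0.277  0.835  2.437  2.903  0.822 -1.621] [0.3707 0.0323 0.2007] tilt 39.85 az -0.2 jaw [-0.0015 -1.      0.0012] x [-0.768  0.    -0.641] F [ 0.6 -0.2  0.2]
grasp pt [0.4758 0.032  0.0748]
total cm [-0.12 -0.11  0.  ] per row [-0.12 -0.11  0.  ]
```

View pics/w3.png

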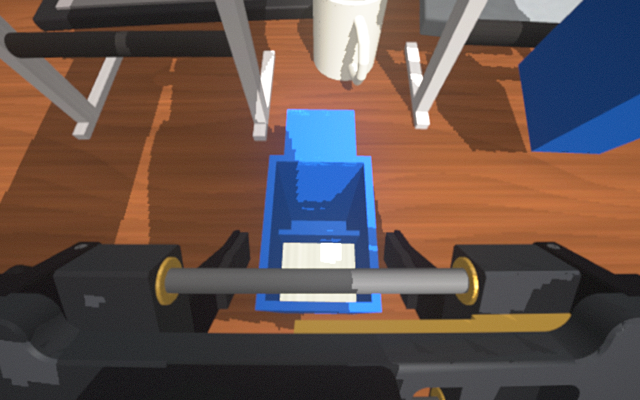

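Call:
send_rows(motion=[0.3, 0, 0, 0, 0, 0.3, 0, 0, 0, 0, 0.3, 0, 0, 0, 0, 0.3, 0, 0, 0, 0, 0.3, 0, 0, 0, 0], force=18)

```text
clock: 17.75
eef_pos: [0.3699, 0.0324, 0.2027]
eef_rot: [-0.242, -0.664, 0.665, -0.241]
contact_force: [-1.2, -2.6, 0.2]
opening: 0.0564
```

```bash
python3 st.py
python3 - <<'E'
from bench import *
print(observe()['opening'])
E
cat > sim2.py <<'E'
from sim import *
from bench import *
s=observe();T=Ro.from_quat(s['eef_rot']).as_matrix()
g0=s['eef_pos']+.164*T[:,1];print(g0)
c=g0-np.array([.476-.488,0,.0765-.0525+.0])  # caddy centre approx
import sys
W=[np.array(eval(w)) for w in sys.argv[1:]]
q,L=run(s['joints'],[w-.164*T[:,1] for w in W],T,.03)
for pt,q,e,d in L: print((pt+.164*T[:,1]).round(3),q.round(2),round(e,4),round(d,2))
E
python3 sim2.py "[.476,.032,.19]" "[.50,.182,.19]" "[.572,.182,.175]" "[.565,.182,.132]"
```

```text
17.75 [-0.277  0.83   2.44   2.903  0.821 -1.62 ] [0.3699 0.0324 0.2027] tilt 39.98 az -0.2 jaw [-0.0024 -1.      0.0014] x [-0.766  0.001 -0.642] F [-1.2 -2.6  0.2]
grasp pt [0.4753 0.032  0.0771]
0.056384042361884955
[0.47528197 0.03196643 0.07706603]
[0.475 0.032 0.105] [-0.28  0.72  2.43  2.87  0.7  -1.58] 0.0 0.12
[0.476 0.032 0.133] [-0.28  0.61  2.41  2.82  0.58 -1.51] 0.0 0.12
[0.476 0.032 0.162] [-0.28  0.5   2.38  2.74  0.46 -1.42] 0.0 0.12
[0.476 0.032 0.19 ] [-0.28  0.4   2.35  2.59  0.34 -1.26] 0.0 0.16
[0.48  0.057 0.19 ] [-0.18  0.4   2.33  2.75  0.31 -1.34] 0.0 0.16
[0.484 0.082 0.19 ] [-0.1   0.41  2.31  2.93  0.28 -1.43] 0.0 0.18
[0.488 0.107 0.19 ] [-0.01  0.41  2.28  3.13  0.25 -1.56] 0.0 0.2
[0.492 0.132 0.19 ] [ 0.07  0.42  2.25  3.35  0.23 -1.72] 0.0 0.23
[0.496 0.157 0.19 ] [ 0.15  0.43  2.22  3.6   0.22 -1.91] 0.0 0.25
[0.5   0.182 0.19 ] [ 0.22  0.44  2.18  3.87  0.21 -2.12] 0.0 0.26
[0.524 0.182 0.185] [ 0.2   0.47  2.13  3.89  0.19 -2.15] 0.0 0.05
[0.548 0.182 0.18 ] [ 0.19  0.49  2.08  3.93  0.17 -2.21] 0.0 0.05
[0.572 0.182 0.175] [ 0.18  0.52  2.04  4.    0.16 -2.28] 0.0 0.07
[0.568 0.182 0.153] [ 0.18  0.57  2.06  3.75  0.21 -2.03] 0.0 0.25
[0.565 0.182 0.132] [ 0.18  0.61  2.08  3.61  0.27 -1.89] 0.0 0.15
```

Run:
```python
from h import *
im=cv2.imread('pics/w3.png');cv2.imwrite('pics/w3c.png',cv2.resize(im[0:150,0:290],None,fx=2.7,fy=2.7,interpolation=cv2.INTER_CUBIC))
```

```text
(no output)
```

View pics/w3c.png

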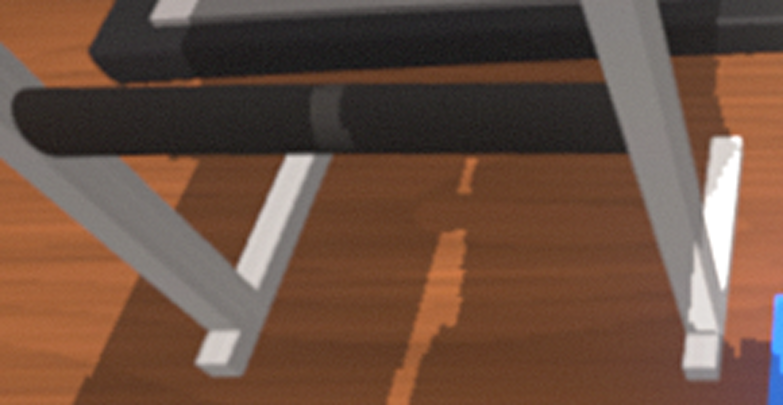

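Run:
```python
from bench import *
from h import *
s=observe();R=Ro.from_quat(s['eef_rot']).as_matrix();P=camera_params('wrist')
Rt=R.T@P['R'].T; ct=R.T@(-P['R'].T@P['t']-s['eef_pos'])
# pose at w3
q3=Ro.from_quat([-0.241,-0.664,0.665,-0.241]).as_matrix();p3=np.array([.3707,.0323,.2007])
Rc=(q3@Rt).T;c=p3+q3@ct;Q=dict(P);Q['R']=Rc;Q['t']=-Rc@c;print('cam',c)
C=lambda x,y:(x/2.7-.31,y/2.7-.31)
for u in((60,121.5),(330,120.5),(600,119)): print('rest',onz(Q,C(*u),.09).round(4))
print('upper/lower',onz(Q,C(330,87),.09),onz(Q,C(330,153.5),.09))
# feet front ends top (unknown z ~0.012)
for u in((220,330),(700,335)): print('foot',onz(Q,C(*u),.012).round(4))
```

```text
cam [0.4453713  0.03275815 0.23715553]
rest [0.6393 0.2638 0.09  ]
rest [0.6372 0.1825 0.09  ]
rest [0.6365 0.1048 0.09  ]
upper/lower [0.65142879 0.18661642 0.09      ] [0.62392768 0.17865282 0.09      ]
foot [0.6261 0.272  0.012 ]
foot [0.6225 0.09   0.012 ]
```

```bash
python3 mv.py g .4753 .032 .182 5; python3 mv.py g .5 .181 .182 1
```

```text
total cm [-6.74 -8.04  0.01] per row [-1.35 -1.61  0.  ]
total cm [ -8.62  -6.49 -14.89] per row [ -8.62  -6.49 -14.89]
```

Call:
send_rows(motion=[0.3, -0.6, -0.8, 0, 0, 0.3, -1.5, -1.8, 0, 0, 0.3, -1.5, -1.8, 0, 0, 0.3, -1.6, -1.8, 0, 0, 0.3, -1.5, -1.8, 0, 0])

```text
clock: 18.25
eef_pos: [0.3689, 0.0327, 0.3072]
eef_rot: [-0.24, -0.664, 0.666, -0.239]
contact_force: [0.8, 0.6, -3.7]
opening: 0.056
```

Call:
send_rows(motion=[0.3, -0.2, 0.2, -2, 0, 0.3, -0.2, 0.2, -2, 0, 0.3, -0.2, 0.2, -2, 0, 0.3, -0.3, 0.2, -2, 0, 0.3, -0.2, 0.2, -1.9, 0, 0.3, -0.3, 0.2, -1.7, 0, 0.3, -0.2, 0.2, -1.7, 0, 0.3, -0.3, 0.2, -1.6, 0])

```text
clock: 19.05
eef_pos: [0.3936, 0.1824, 0.3057]
eef_rot: [-0.24, -0.665, 0.665, -0.24]
contact_force: [0.4, -0.2, -2.9]
opening: 0.0558
```

```bash
python3 st.py; python3 mv.py g .5 .181 .18 1;  python3 - <<'E'
from bench import *
import cv2
print(observe()['opening'])
cv2.imwrite('pics/w4.png',capture('wrist'));cv2.imwrite('pics/t4.png',cv2.resize(capture('top')[120:260,200:420],None,fx=3.5,fy=3.5,interpolation=cv2.INTER_CUBIC))
E
```

```text
19.05 [ 0.215  0.464  2.188  3.772  0.234 -2.021] [0.3936 0.1824 0.3057] tilt 39.61 az -0.1 jaw [-4.e-04 -1.e+00  4.e-04] x [-0.77   0.    -0.638] F [ 0.4 -0.2 -2.9]
grasp pt [0.4982 0.1823 0.1793]
total cm [-0.18  0.06  0.13] per row [-0.18  0.06  0.13]
0.05583135439455667
```

View pics/w4.png

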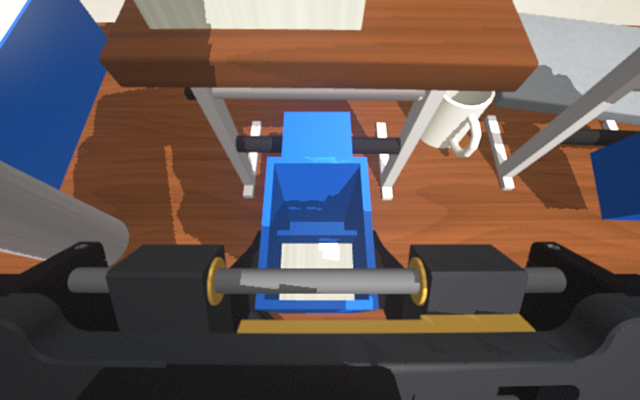

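View pics/t4.png

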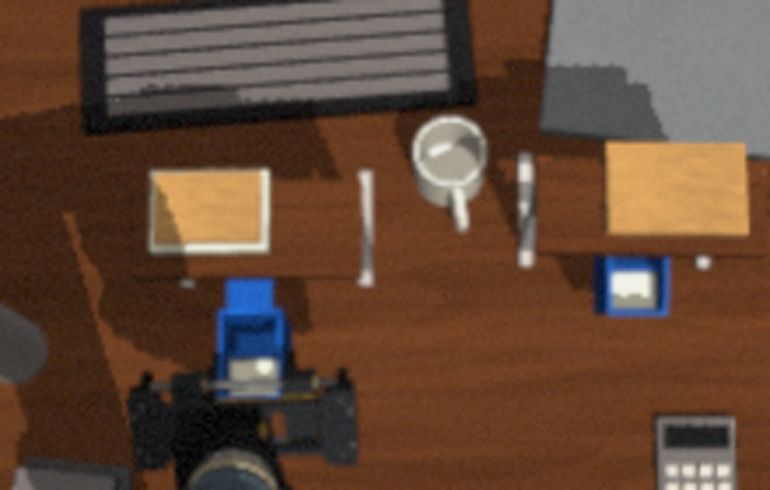

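Run:
```python
from bench import *
from h import *
import pickle
P=camera_params('wrist');pickle.dump(P,open('w4.pkl','wb'))
im=cv2.imread('pics/w4.png');cv2.imwrite('pics/w4c.png',cv2.resize(im[40:160,90:550],None,fx=1.7,fy=3,interpolation=cv2.INTER_CUBIC))
```

```text
(no output)
```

View pics/w4c.png

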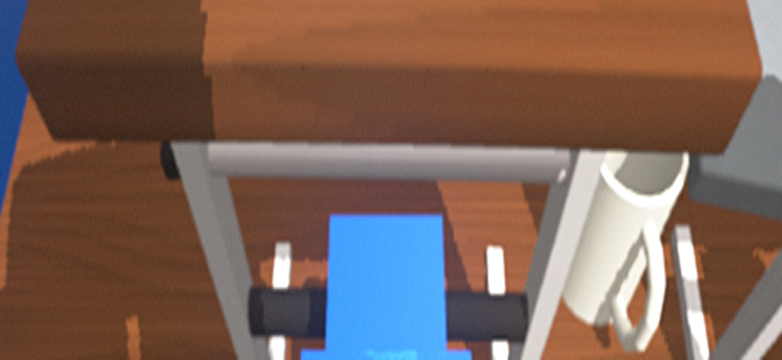

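Run:
```python
from h import *
import pickle
P=pickle.load(open('w4.pkl','rb'))
C=lambda x,y:(90+(x+.5)/1.7-.5,40+(y+.5)/3-.5)
for u in((55,138),(725,152)): print('shelf',onz(P,C(*u),.235).round(4))
c,_=ray(P,(320,200))
for u in((212,174),(560,181)):
    # lower silhouette tangent of cylinder r=5 at z=.165
    a,d=ray(P,C(*u)); n=np.array([d[0],d[2]])/np.hypot(d[0],d[2]); perp=np.array([-n[1],n[0]])
    # centre = point on line at z offset: find x s.t. distance=.005 above line
    xs=np.linspace(.6,.68,801);dist=[np.dot(np.array([x,.165])-a[[0,2]],perp) for x in xs];print('bar x',xs[np.argmin(np.abs(np.array(dist)-.005))],xs[np.argmin(np.abs(np.array(dist)+.005))])
for u in((330,215),(440,215)): print('hook end',onz(P,C(*u),.1793+.0279).round(4))
for u in((302,352),(470,352)): print('rim back',onz(P,C(*u),.1793+.0279).round(4))
```

```text
shelf [0.5777 0.2841 0.235 ]
shelf [0.5748 0.0818 0.235 ]
bar x 0.6414 0.6278
bar x 0.6391 0.6255
hook end [0.5843 0.2038 0.2072]
hook end [0.5843 0.1642 0.2072]
rim back [0.5519 0.2115 0.2072]
rim back [0.552  0.1557 0.2072]
```

```bash
python3 mv.py g .568 .1825 .174 6;python3 sim2.py "[.568,.1825,.174]"
```

```text
total cm [-4.91  4.86  0.07] per row [-0.82  0.81  0.01]
[0.49922447 0.18312692 0.17995834]
[0.522 0.183 0.178] [ 0.2   0.48  2.14  3.81  0.21 -2.07] 0.0 0.06
[0.545 0.183 0.176] [ 0.19  0.5   2.09  3.87  0.18 -2.15] 0.0 0.08
[0.568 0.182 0.174] [ 0.18  0.52  2.04  3.97  0.15 -2.25] 0.0 0.1
```

Call:
send_rows(motion=[0.3, -0.8, 0.8, 0, 0, 0.3, -0.8, 0.8, 0, 0, 0.3, -0.9, 0.8, 0, 0, 0.3, -0.8, 0.8, 0, 0, 0.3, -0.8, 0.8, 0, 0, 0.3, -0.7, 0.8, 0, 0, 0.3, 0, 0, 0, 0])

```text
clock: 19.85
eef_pos: [0.4649, 0.1804, 0.3002]
eef_rot: [-0.243, -0.664, 0.665, -0.241]
contact_force: [0.3, 0.2, -4.0]
opening: 0.0561
```

```bash
python3 st.py
python3 - <<'E'
from bench import *
import cv2
cv2.imwrite('pics/w5.png',capture('wrist'));cv2.imwrite('pics/s5.png',cv2.resize(capture('scene')[160:290,300:420],None,fx=4.5,fy=4.5,interpolation=cv2.INTER_CUBIC))
E
```

```text
19.85 [ 0.175  0.519  2.042  3.956  0.159 -2.242] [0.4649 0.1804 0.3002] tilt 40.02 az -0.3 jaw [-4.4e-03 -1.0e+00  9.0e-04] x [-0.766  0.003 -0.643] F [ 0.3  0.2 -4. ]
grasp pt [0.5704 0.1798 0.1746]
```

View pics/w5.png

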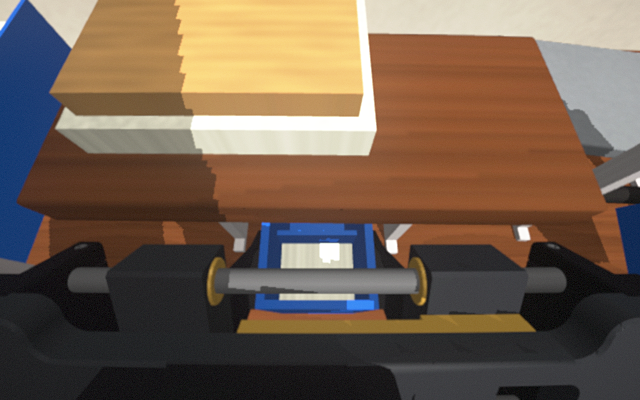

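View pics/s5.png

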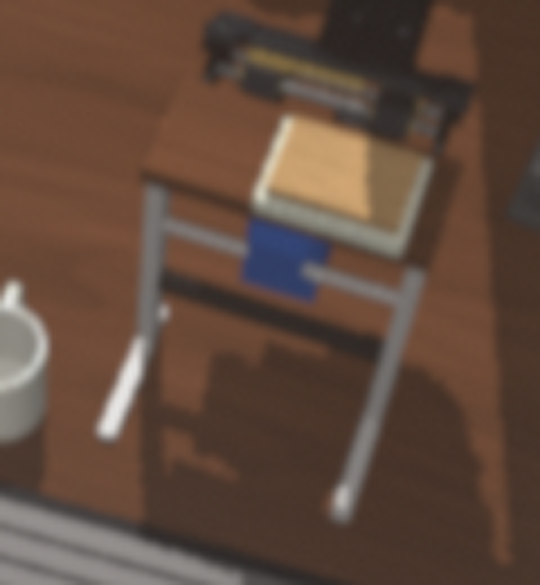

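Call:
send_rows(motion=[0.3, 0.45, 0.54, -0.15, 0, 0.3, 0.45, 0.54, 0, 0, 0.3, 0.4, 0.46, 0, 0, 0.3, 0.2, 0.23, 0, 0])

```text
clock: 20.35
eef_pos: [0.4617, 0.1827, 0.2765]
eef_rot: [-0.241, -0.664, 0.666, -0.24]
contact_force: [-0.0, 0.9, -2.9]
opening: 0.0555
```

```bash
python3 st.py
```

```text
20.35 [ 0.181  0.571  2.06   3.734  0.211 -2.013] [0.4617 0.1827 0.2765] tilt 39.75 az -0.1 jaw [-0.0013 -1.      0.0011] x [-0.769  0.    -0.639] F [-0.   0.9 -2.9]
grasp pt [0.5665 0.1825 0.1504]
```

Call:
send_rows(motion=[0.3, 0.13, 0.15, 0, 0, 0.3, 0.1, 0.12, 0, 0, 0.3, 0.06, 0.08, 0, 0])

```text
clock: 20.65
eef_pos: [0.4624, 0.183, 0.2725]
eef_rot: [-0.242, -0.664, 0.665, -0.241]
contact_force: [-0.7, -1.0, -3.1]
opening: 0.0558
```

```bash
python3 st.py
```

```text
20.65 [ 0.181  0.581  2.061  3.703  0.222 -1.981] [0.4624 0.183  0.2725] tilt 39.88 az -0.1 jaw [-1.5e-03 -1.0e+00  8.0e-04] x [-0.767  0.001 -0.641] F [-0.7 -1.  -3.1]
grasp pt [0.5675 0.1827 0.1467]
```

Call:
send_rows(motion=[0.3, 0.1, 0.12, 0, 0, 0.3, 0.06, 0.08, 0, 0, 0.3, 0, 0, 0, 0])

```text
clock: 20.95
eef_pos: [0.4627, 0.183, 0.2706]
eef_rot: [-0.242, -0.664, 0.665, -0.242]
contact_force: [-1.9, -1.1, 3.0]
opening: 0.0563
```

```bash
python3 st.py
```

```text
20.95 [ 0.182  0.586  2.062  3.687  0.23  -1.964] [0.4627 0.183  0.2706] tilt 40.03 az -0.2 jaw [-0.0017 -1.      0.001 ] x [-0.766  0.001 -0.643] F [-1.9 -1.1  3. ]
grasp pt [0.5682 0.1827 0.145 ]
```

Call:
send_rows(motion=[0.3, 0, 0, 0, 0, 0.3, 0.1, 0.12, 0, 0, 0.3, 0.1, 0.12, 0, 0, 0.3, 0.1, 0.12, 0, 0, 0.3, 0, 0, 0, 0], force=8)

```text
clock: 21.45
eef_pos: [0.4631, 0.183, 0.2652]
eef_rot: [-0.242, -0.664, 0.665, -0.241]
contact_force: [2.6, 0.2, -0.2]
opening: 0.0558
```

```bash
python3 st.py
```

```text
21.45 [ 0.181  0.599  2.064  3.658  0.24  -1.934] [0.4631 0.183  0.2652] tilt 39.95 az -0.2 jaw [-0.0015 -1.      0.001 ] x [-0.767  0.    -0.642] F [ 2.6  0.2 -0.2]
grasp pt [0.5684 0.1827 0.1395]
```

Run:
```python
from bench import *
import cv2
cv2.imwrite('pics/w6.png',cv2.resize(capture('wrist')[200:330,220:420],None,fx=3.5,fy=3.5,interpolation=cv2.INTER_CUBIC));cv2.imwrite('pics/s6.png',cv2.resize(capture('scene')[160:290,300:420],None,fx=4.5,fy=4.5,interpolation=cv2.INTER_CUBIC))
```

```text
(no output)
```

View pics/s6.png

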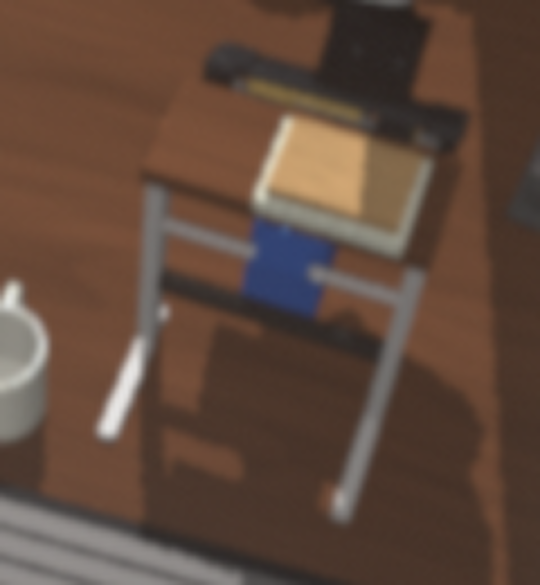

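View pics/w6.png

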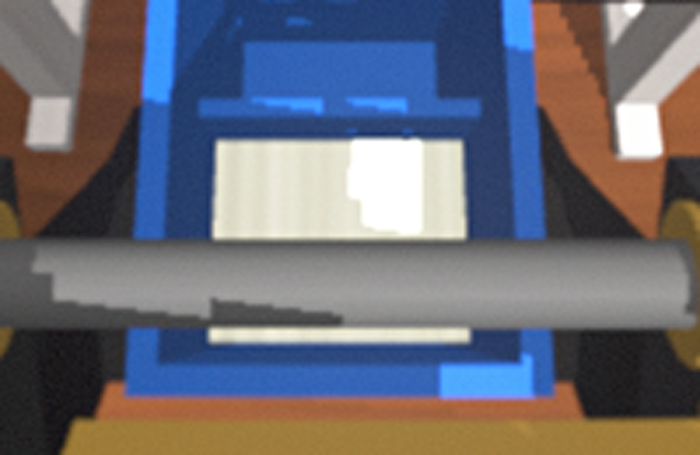

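Call:
send_rows(motion=[0.3, 0.1, 0.12, 0, 0, 0.3, 0.1, 0.12, 0, 0, 0.3, 0, 0, 0, 0])

```text
clock: 21.85
eef_pos: [0.4623, 0.183, 0.2619]
eef_rot: [-0.241, -0.664, 0.665, -0.241]
contact_force: [1.5, -0.1, -0.5]
opening: 0.0555
```

```bash
python3 st.py
```

```text
21.85 [ 0.181  0.606  2.067  3.641  0.247 -1.917] [0.4623 0.183  0.2619] tilt 39.83 az -0.1 jaw [-1.2e-03 -1.0e+00  9.0e-04] x [-0.768  0.    -0.641] F [ 1.5 -0.1 -0.5]
grasp pt [0.5674 0.1827 0.1359]
```

Call:
send_rows(motion=[0.3, 0.1, 0.12, 0, 0, 0.3, 0.1, 0.12, 0, 0, 0.3, 0, 0, 0, 0])

```text
clock: 22.15
eef_pos: [0.4614, 0.183, 0.2586]
eef_rot: [-0.24, -0.665, 0.665, -0.24]
contact_force: [-3.2, -0.3, 2.9]
opening: 0.0559
```

```bash
python3 st.py
```

```text
22.15 [ 0.182  0.613  2.07   3.624  0.254 -1.9  ] [0.4614 0.183  0.2586] tilt 39.71 az -0.1 jaw [-1.1e-03 -1.0e+00  8.0e-04] x [-0.769  0.    -0.639] F [-3.2 -0.3  2.9]
grasp pt [0.5662 0.1828 0.1324]
```

Call:
send_rows(motion=[0.3, 0.08, -0.06, 0, 0, 0.3, 0.08, -0.06, 0, 0, 0.3, 0, 0, 0, 0])

```text
clock: 22.45
eef_pos: [0.4602, 0.183, 0.2584]
eef_rot: [-0.241, -0.665, 0.665, -0.24]
contact_force: [0.6, 1.5, -2.9]
opening: 0.0558
```

```bash
python3 st.py;python3 - <<'E'
from bench import *
import cv2
cv2.imwrite('pics/w7.png',cv2.resize(capture('wrist')[200:330,220:420],None,fx=3.5,fy=3.5,interpolation=cv2.INTER_CUBIC));cv2.imwrite('pics/s7.png',cv2.resize(capture('scene')[160:290,300:420],None,fx=4.5,fy=4.5,interpolation=cv2.INTER_CUBIC))
E
```

```text
22.45 [ 0.182  0.613  2.073  3.62   0.258 -1.894] [0.4602 0.183  0.2584] tilt 39.75 az -0.1 jaw [-1.1e-03 -1.0e+00  8.0e-04] x [-0.769  0.    -0.639] F [ 0.6  1.5 -2.9]
grasp pt [0.565  0.1828 0.1323]
```

View pics/s7.png

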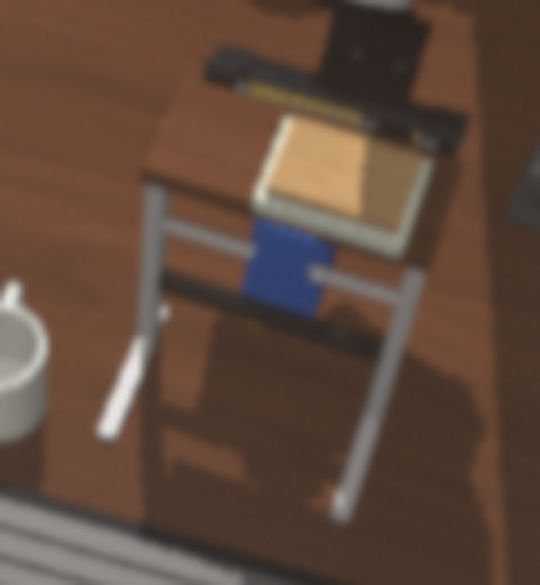

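View pics/w7.png

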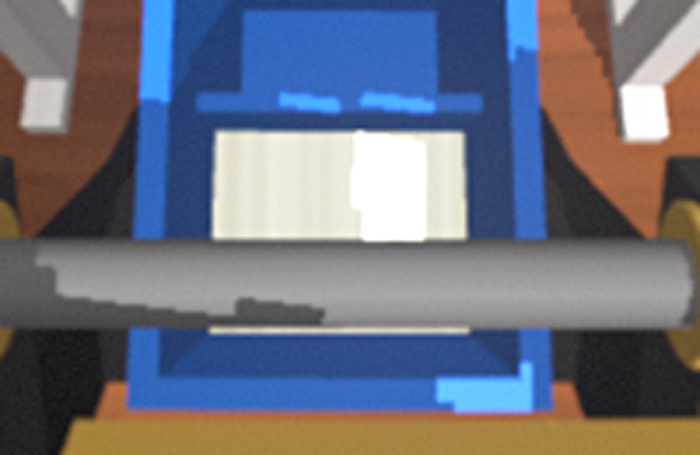

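Run:
```python
from bench import *
from h import *
s=observe();R=Ro.from_quat(s['eef_rot']).as_matrix();g=s['eef_pos']+.164*R[:,1];P=camera_params('wrist')
for th in(0,4,6,8,10,12):
    X=[g+Ro.from_euler('y',-th,degrees=True).apply(np.array(v)/1e3) for v in((-27.3,28,27.9),(-27.3,-28,27.9),(-23.3,0,27.9))]
    u=proj(P,X);print(th,((u-[220,200]+.5)*3.5-.5).round(1).tolist())
print('F',s['contact_force'],s['wrist_torque'])
```

```text
0 [[127.0, 382.4], [560.1, 382.0], [343.5, 349.9]]
4 [[128.9, 398.1], [558.2, 397.8], [343.5, 365.8]]
6 [[129.9, 405.4], [557.1, 405.1], [343.5, 373.2]]
8 [[131.0, 412.4], [556.0, 412.0], [343.5, 380.4]]
10 [[132.2, 419.0], [554.8, 418.6], [343.5, 387.3]]
12 [[133.4, 425.1], [553.5, 424.8], [343.4, 393.8]]
F [ 0.6133508  -0.01596475 -3.59622157] [-0.00388323  0.55632684  0.01540099]
```

Call:
send_rows(motion=[0.3, 0, 0, 0, 0, 0.3, 0, 0, 0, 0])

```text
clock: 22.75
eef_pos: [0.4602, 0.183, 0.2585]
eef_rot: [-0.241, -0.665, 0.665, -0.24]
contact_force: [0.4, -0.2, -3.7]
opening: 0.0557
```

```bash
python3 st.py;python3 - <<'E'
from bench import *
for i in range(4):
    s=observe();print(s['contact_force'].round(2),s['wrist_torque'].round(3))
E
```

```text
22.75 [ 0.182  0.613  2.073  3.62   0.258 -1.894] [0.4602 0.183  0.2585] tilt 39.77 az -0.1 jaw [-1.2e-03 -1.0e+00  8.0e-04] x [-0.769  0.    -0.64 ] F [ 0.4 -0.2 -3.7]
grasp pt [0.5651 0.1828 0.1324]
[ 0.44 -0.17 -3.74] [ 0.029  0.79  -0.038]
[ 0.44 -0.17 -3.74] [ 0.029  0.79  -0.038]
[ 0.44 -0.17 -3.74] [ 0.029  0.79  -0.038]
[ 0.44 -0.17 -3.74] [ 0.029  0.79  -0.038]
```

Run:
```python
from bench import *
import cv2,numpy as np
a=capture('wrist');cv2.imwrite('pics/w8full.png',a)
b=cv2.imread('pics/w4.png')
f=lambda im:cv2.resize(im[150:330,240:400],None,fx=2.4,fy=3.2,interpolation=cv2.INTER_CUBIC)
cv2.imwrite('pics/w8cmp.png',np.hstack([f(b),f(a)]))
```

View pics/w8cmp.png

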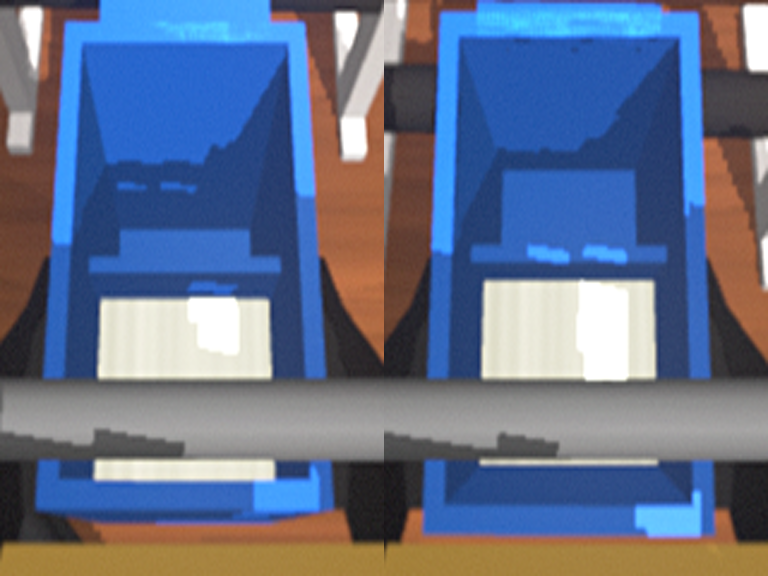

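```bash
cat > fit.py <<'E'
from bench import *
from h import *
from scipy.optimize import least_squares
s=observe();R=Ro.from_quat(s['eef_rot']).as_matrix();g=s['eef_pos']+.164*R[:,1];P=camera_params('wrist')
def fit(pts,w=1):
    own=np.array([[40,28,52.5],[40,-28,52.5],[-40,28,52.5],[-40,-28,52.5]])/1e3
    def res(v):
        th,cx,cy,cz=v
        X=g+Ro.from_euler('y',-th).apply(own)+[cx,cy,cz]
        return (proj(P,X)-pts).ravel()
    r=least_squares(res,[.1,.0127,0,-.0246],x_scale=[.1,.01,.01,.01]);return r
if __name__=='__main__':
    f=lambda x,y:(240+x/2.4-.3,150+y/3.2-.3)
    for n,pts in dict(w4=[f(66,20),f(305,20),f(37,510),f(324,510)],now=[f(56,12),f(314,12),f(41,535),f(330,535)]).items():
        r=fit(np.array(pts));print(n,np.degrees(r.x[0]).round(2),(r.x[1:]*1e3).round(1),r.fun.round(1))
E
python3 fit.py
```

```text
w4 3.81 [ 16.1   0.9 -26.5] [-1.3  0.1 -1.   0.   0.9 -0.   1.  -0.1]
now 11.43 [ 18.9   0.4 -20.6] [-0.1  0.1  0.1  0.  -0.1  0.   0.  -0.1]
```

Call:
send_rows(motion=[0.3, -0.04, 0.03, 0, 0, 0.3, 0.06, 0.08, 0, 0, 0.3, 0, 0, 0, 0, 0.3, 0, 0, 0, 0], force=3)

```text
clock: 23.2
eef_pos: [0.4609, 0.183, 0.258]
eef_rot: [-0.242, -0.664, 0.665, -0.241]
contact_force: [-0.9, -0.2, -1.4]
opening: 0.0563
```

```bash
python3 st.py;python3 - <<'E'
from bench import *
s=observe();print(s['wrist_torque'].round(3),s['opening'])
E
```

```text
23.2 [ 0.182  0.615  2.072  3.616  0.26  -1.891] [0.4609 0.183  0.258 ] tilt 39.87 az -0.1 jaw [-1.5e-03 -1.0e+00  8.0e-04] x [-0.767  0.001 -0.641] F [-0.9 -0.2 -1.4]
grasp pt [0.566  0.1827 0.1321]
[ 0.019  0.681 -0.028] 0.05627025789946096
```

Call:
send_rows(motion=[0.3, 0.06, 0.08, 0, 0, 0.3, 0, 0, 0, 0, 0.3, 0, 0, 0, 0])

```text
clock: 23.5
eef_pos: [0.4608, 0.183, 0.257]
eef_rot: [-0.241, -0.664, 0.665, -0.241]
contact_force: [-3.3, 0.5, 1.1]
opening: 0.0561
```

```bash
python3 st.py;python3 - <<'E'
from bench import *
import cv2
s=observe();print(s['wrist_torque'].round(3),s['opening'])
a=capture('wrist');cv2.imwrite('pics/w9.png',cv2.resize(a[140:330,240:400],None,fx=3,fy=3,interpolation=cv2.INTER_CUBIC))
E
```

```text
23.5 [ 0.182  0.617  2.073  3.611  0.263 -1.886] [0.4608 0.183  0.257 ] tilt 39.87 az -0.1 jaw [-1.2e-03 -1.0e+00  9.0e-04] x [-0.768  0.    -0.641] F [-3.3  0.5  1.1]
grasp pt [0.5659 0.1828 0.1312]
[ 0.022  0.627 -0.038] 0.05607279326775781
```

View pics/w9.png

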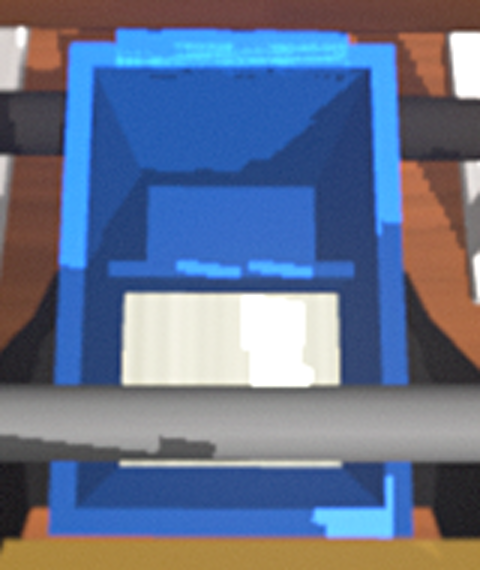

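Call:
send_rows(motion=[0.68, 0, 0, 0, 0, 0.75, 0, 0, 0, 0, 0.9, 0, 0, 0, 0, 1, 0, 0, 0, 0])

```text
clock: 23.95
eef_pos: [0.4615, 0.1829, 0.257]
eef_rot: [-0.242, -0.664, 0.665, -0.241]
contact_force: [0.1, -0.1, -0.8]
opening: 0.0738
```

```bash
python3 st.py;python3 - <<'E'
from bench import *
import cv2
s=observe();print(s['wrist_torque'].round(3),s['opening'])
a=capture('wrist');cv2.imwrite('pics/w10.png',cv2.resize(a[140:330,240:400],None,fx=3,fy=3,interpolation=cv2.INTER_CUBIC))
E
```

```text
23.95 [ 0.182  0.617  2.071  3.611  0.263 -1.886] [0.4615 0.1829 0.257 ] tilt 39.94 az -0.2 jaw [-1.7e-03 -1.0e+00  9.0e-04] x [-0.767  0.001 -0.642] F [ 0.1 -0.1 -0.8]
grasp pt [0.5668 0.1826 0.1313]
[0.07  0.316 0.011] 0.07381988790213644
```

View pics/w10.png

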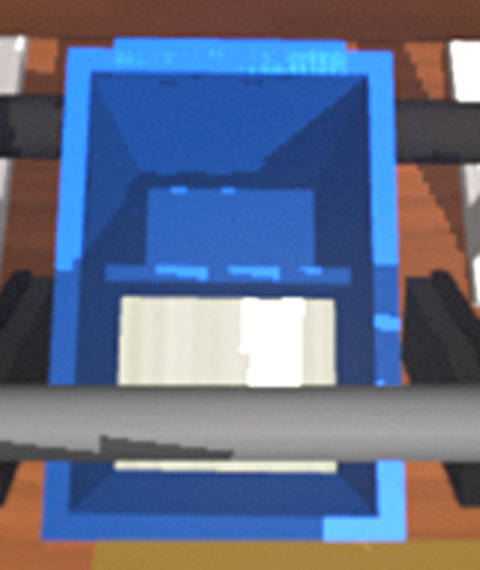

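```bash
python3 sim2.py "[.567-.064,.1826,.1313+.077]" "[.567-.115,.1826,.1313+.138]" "[.44,.1826,.36]"
```

```text
[0.56666835 0.18266678 0.13124388]
[0.551 0.183 0.15 ] [ 0.19  0.56  2.1   3.68  0.24 -1.95] 0.0 0.07
[0.535 0.183 0.17 ] [ 0.2   0.51  2.12  3.78  0.22 -2.04] 0.0 0.1
[0.519 0.183 0.189] [ 0.21  0.45  2.14  3.92  0.19 -2.18] 0.0 0.14
[0.503 0.183 0.208] [ 0.22  0.39  2.15  4.14  0.17 -2.39] 0.0 0.21
[0.486 0.183 0.229] [ 0.23  0.33  2.17  4.46  0.15 -2.71] 0.0 0.32
[0.469 0.183 0.249] [ 0.23  0.28  2.19  4.57  0.15 -2.82] 0.0094 0.11
[0.452 0.183 0.269] [ 0.23  0.24  2.22  4.57  0.15 -2.82] 0.0234 0.04
[0.449 0.183 0.292] [ 0.22  0.21  2.23  4.57  0.14 -2.83] 0.0419 0.03
[0.446 0.183 0.315] [ 0.21  0.19  2.24  4.57  0.13 -2.84] 0.0606 0.02
[0.443 0.183 0.337] [ 0.2   0.17  2.25  4.57  0.12 -2.85] 0.0795 0.02
[0.44  0.183 0.36 ] [ 0.2   0.15  2.25  4.57  0.12 -2.85] 0.0986 0.02
```

Call:
send_rows(motion=[1, 0, 0, 0, 0, 1, 0, -1, 0, 0, 1, 0, -1.5, 0, 0, 1, 0, -2, 0, 0, 1, 0, -2, 0, 0, 1, 0, -2, 0, 0, 1, 0, -1, 0, 0])

```text
clock: 24.7
eef_pos: [0.3985, 0.1832, 0.3312]
eef_rot: [-0.242, -0.664, 0.665, -0.241]
contact_force: [-0.4, -1.5, 0.3]
opening: 0.0871
```

```bash
python3 st.py;python3 mv.py g .46 .16 .2 5
python3 - <<'E'
from bench import *
import cv2
cv2.imwrite('pics/w11.png',capture('wrist'))
cv2.imwrite('pics/s11.png',cv2.resize(capture('scene')[160:290,300:420],None,fx=4.5,fy=4.5,interpolation=cv2.INTER_CUBIC))
E
```

```text
24.7 [ 0.215  0.402  2.155  4.086  0.17  -2.342] [0.3985 0.1832 0.3312] tilt 39.92 az -0.1 jaw [-9.e-04 -1.e+00  3.e-04] x [-0.767  0.    -0.642] F [-0.4 -1.5  0.3]
grasp pt [0.5037 0.183  0.2054]
total cm [ 3.7  -2.39  2.31] per row [ 0.74 -0.48  0.46]
```

View pics/w11.png

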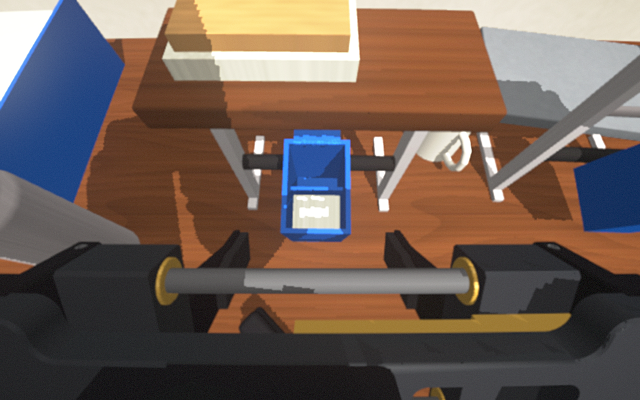

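View pics/s11.png

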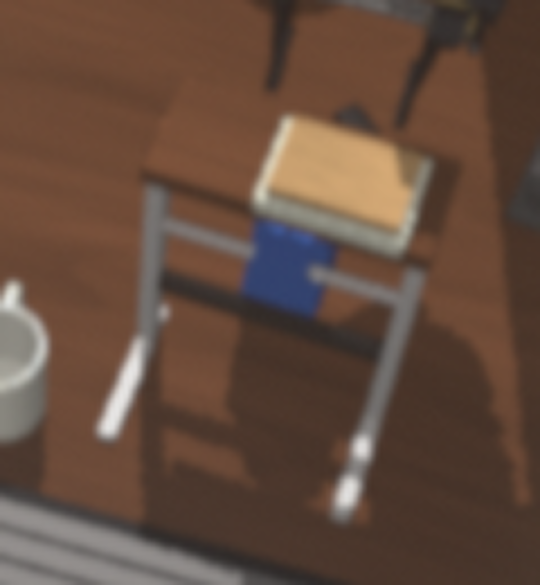

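Call:
send_rows(motion=[1, 0.7, -0.5, 0.4, 0, 1, 0.7, -0.5, 0.5, 0, 1, 0.7, -0.5, 0.5, 0, 1, 0.7, -0.5, 0.5, 0, 1, 0, 0, 0, 0, 1, 0, 0, 0, 0, 1, 0, 0, 0, 0, 1, 0, 0, 0, 0])

```text
clock: 25.6
eef_pos: [0.3664, 0.1643, 0.3273]
eef_rot: [-0.242, -0.664, 0.665, -0.241]
contact_force: [-0.6, -1.2, -0.2]
opening: 0.0871
```

```bash
python3 st.py
python3 - <<'E'
from bench import *
import cv2,numpy as np
s=capture('scene');t=capture('top');cv2.imwrite('pics/t12.png',t)
s0=cv2.imread('pics/scene0.png');t0=cv2.imread('pics/top0.png')
f=lambda i:cv2.resize(i[160:290,300:420],None,fx=3.3,fy=3.3,interpolation=cv2.INTER_CUBIC)
cv2.imwrite('pics/s12.png',np.hstack([f(s0),f(s)]))
E
```

```text
25.6 [ 0.178  0.384  2.248  3.719  0.212 -2.   ] [0.3664 0.1643 0.3273] tilt 39.92 az -0.1 jaw [-1.4e-03 -1.0e+00  7.0e-04] x [-0.767  0.001 -0.642] F [-0.6 -1.2 -0.2]
grasp pt [0.4716 0.1641 0.2015]
```

View pics/s12.png

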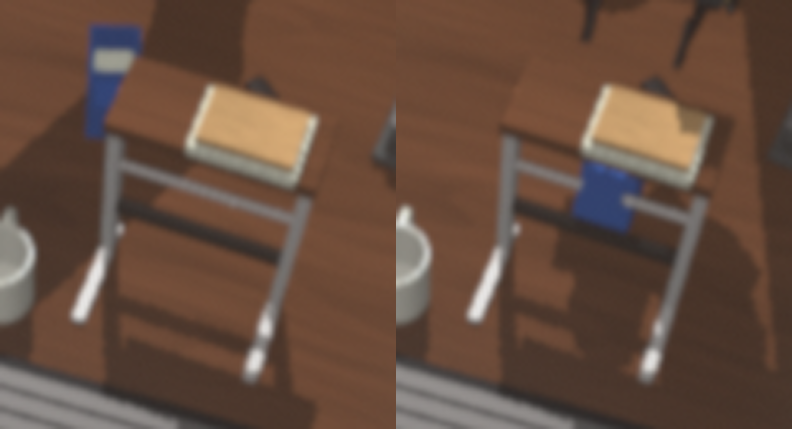

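View pics/t12.png

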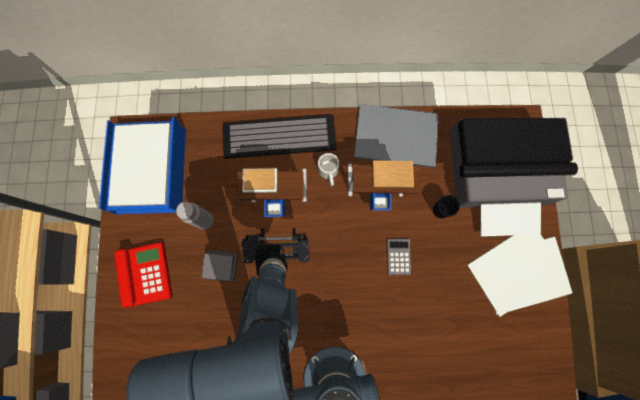

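The top view shows the caddy hanging at (274, 208), like the one already on the other rack at (381, 201). The mug, flask, cup, punch and calculator have not moved. The arm is clear and nothing is moving.

```bash
python3 -c "
from bench import *
print(job_done(), observe()['clock'])"
```

```text
the job is handed in; nothing more can be done
the job is handed in; nothing more can be done
```

The caddy hangs by its hook on the empty (left) rack's bar and leans back on the rest bar. I handed the job in at about 26 s of the 48 s allowed.

**How it was done**
- **Squaring up:** I gripped the caddy with the gripper upright, turned it about 18° to face the rack and set it down again.
- **Leaning the gripper:** the moves can only turn the tool about the finger axis. I got the lean (about 40°) by pushing the arm against its reach limit, then carried the wrist round to a pose that worked at both the desk and the rack.
- **Hanging:** I gripped the caddy again, carried the hook over the bar and lowered it until the bar carried it. Still holding it, I eased the foot back onto the rest bar, then opened and backed away.

**Last checks**
- **Before release:** the last force reading showed the bar carrying the weight and the rest bar pushing back on the caddy. An earlier camera fit gave a lean of about 11°. A rougher pixel reading gave about 7°, but that one assumed the caddy had not slipped in the fingers. The same fit also read about 4° on the upright caddy, so the angle is good to a few degrees at best.
- **After release:** the caddy shifted by only a pixel or two when the fingers opened. About 1.5 s later it was still hanging, with the gripper clear.
- **Everything else:** the mug, flask, cup, punch, calculator and the used rack look unmoved in the before and after pictures. The arm hid the stapler from above in the last top view, so I could not fully compare it.

**Limits touched:** near 7.4 s the wrist force briefly read about 55 N as a wrist joint reached its limit in free air. The elbow joint read 0.218 against a stated minimum of 0.22, which I took to be rounding.

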